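# Take the hot lid off the bearing warmer with the lifter

## Robot

A 7-joint arm with a two-finger parallel gripper is mounted at the origin on the work surface. World frame = base frame: x ahead of the robot, y to its left, z up, the work surface at z = 0. Lengths are in m, angles in rad, forces in N, time in s.
With the tool pointing down it reaches from about 0.35 to 0.9 m from the base axis. Payload 19.9 kg.
Tool frame: the origin (TCP) lies at the very end of the fingers, on their centre line; the grasp point (between the pads) lies 19 mm behind it; z points along the fingers, y is the line along which they close (so a half turn about z gives the same grasp; the last joint's range is limited). The gripper opens to 85 mm and grips with 20 to 120 N. Pads are 22 mm wide; open, the fingers measure 114 mm over their backs; the gripper's body (76 mm by 85 mm) begins 54 mm behind the grasp point. The pads swing forward as they close: fully open they stand 13 mm farther back than shut.
Start: joints at [-1.147, 0.417, -0.01, 1.614, 0.005, 1.111, -0.053], TCP at [0.281, 0.558, 0.231] pointing down, gripper open.
Joint ranges: [-2.81, 2.81], [-0.39, 2.02], [-1.27, 1.25], [0.06, 2.57], [-1.19, 4.33], [0.19, 2], [-2.82, 2.82]. Speed limits (rad/s): [1.89, 1.89, 2.39, 2.39, 3.01, 3.01, 3.01].

## Interface

Orientations are given as [roll, pitch, yaw] about the fixed x, y, z axes, in that order (R = Rz(yaw) Ry(pitch) Rx(roll)).
In Python, from cell import bot, eyes, workorder gives the robot as it stands.
- The arm moves only by the tool apply_moves, never from a script. Its argument "targets" is a list of rows, each an object of numbers: "ax", "ay", "az": the turn, a rotation vector about the tool's x, y, z in degrees; "dx", "dy", "dz": the shift along the tool's x, y, z in mm; "jaw": the opening, from 0 (shut) to 1 (fully open). In form: [{"ax": .., "ay": .., "az": .., "dx": .., "dy": .., "dz": .., "jaw": ..}, ...]. A call has 1 to 8 rows; each row shifts and turns the commanded pose from where the row before left it, along the tool's axes as they then stand; what a row does not reach is not made up. A row lasts 1/12 s, in which the tool goes at most 41.7 mm and 7.16 degrees, less where a joint would pass 70% of its speed; a pose out of reach is approached as far as the arm can. A call with a gripper value outside its range is refused whole. The fingers move at their own pace and stop on an object; the grip force is fixed at half the most. Time passes only in rows, so rows that do not move let the fingers close. It gives the time, the measured TCP pose, the force, the opening and the grip force at its end, in the units of the state.
- bot.sense(): the state, without advancing time (a new reading comes with each control period).
- eyes.read_camera(name): name is "scene" or "top"; returns a dict with "img" (384x512x3 uint8, red, green, blue), "mtx" (3x3 intrinsics, pixels), "extrinsics" (4x4, takes a point from world to camera coordinates). Camera axes: x right, y up, looking along -z (the intrinsics and any distortion apply to the point x, -y, -z); pixel columns grow to the right and rows downward; lengths in m; the calibration is good to about 2 mm. A picture is of the moment at which its call begins. There is no depth.
- workorder.finish_job(): hands the job in; it is judged then, once.
The state is a dict: "clock": time; "q": joint angles; "joint_velocities": joint speeds; "joint_torque": joint torques, N m; "tcp_pos": TCP position; "ee_rot": TCP orientation; "contact_force": force on the tool from outside, world axes, zero at the start; "torque": the same for the moment, N m; "finger_gap": finger opening in m; "gripper_force": force on a finger pad.
Only numpy, scipy, OpenCV 4.12 (cv2) and the standard library are available. Lean on these libraries where they do the work, as an engineer would, in place of code of your own. Each camera call takes 0.05 s, during which the arm holds its last target. There are 200 camera calls.

## Task

The lid of the bearing warmer is hot: pick up the C-shaped lid lifter from its stand, hook it under the lid's loop handle and lift the lid off the warmer, keeping it balanced and level and never touching it with the gripper or arm. Set it down gently in the rectangular pocket of the lid rest so that it lies flat, square and fully home, then unhook the lifter and put it back upright in its stand. Leave everything else on the bench where it is.

Things in the scene. Friction and masses are not known exactly. Their poses are not given: they have to be found in the camera images.
- warmer: Bearing warmer, fixed, left or right on the bench: grey open-topped box 180 (its x) x 150 (y) x 80 high, with a control head 60 x 40 (x, y) on its +y side (y 76 to 116) rising to 148 above the bench. Origin at the centre of the box's underside, on the bench; z up. The lid lies on its top rim between four steel strips 5 high, with 4 of play each way.
- lid: Hot lid, loose, 0.35 to 0.6 kg: flat aluminium plate 150 (its x) x 120 (y) x 10 thick with a rigid loop handle across its middle (see lid_loop). Origin at the centre of the underside; z up. The same turned half round. Hung by its loop it can swing a little about its y axis; held more than about 12 off centre along the crossbar it tips over sideways.
- lid_loop (a point): Middle of the loop's crossbar, on its axis, 50 above the centre of the lid's underside. The loop is round bar 8 thick: legs at the lid's y = +38 and -38, joined by a level crossbar along y; 36 free between crossbar and plate, 68 between the legs.
- rest: Lid rest, fixed, on the other side from the warmer: board in a dark steel frame, 190 (its x) x 160 (y) x 22 high, with a rectangular pocket 156 (x) x 126 (y), 10 deep; the top 6 of its walls slope outward at 45 degrees as a lead-in (mouth 168 x 138). The seated lid's top is flush with the frame. Origin at the centre of the underside, on the bench.
- rest_pocket (a point): Centre of the pocket's floor, 12 above the bench; its axes are those of the rest.
- stand: Lifter stand, fixed: dark steel tray 90 (its x) x 52 (its y) x 20 high with a pocket 76 x 36, 12 deep. Origin at the centre of the underside, on the bench.
- stand_floor (a point): Centre of the stand's pocket floor, 8 above the bench.
- lifter: Lid lifter, loose, 0.22 kg, upright in its stand: a C seen from the side, 24 wide (its y), 96 high, open toward its +x. Steel tongue below, x -32 to 32, 8 thick; column x -32 to -20; level dark wooden handle bar on top, x -32 to 50, z 74 to 96. Origin at the centre of the tongue's underside; z up. It stands with its x along the stand's x.
- lifter_grip (a point): Where to hold the lifter: middle of the handle bar above the saddle, at x = 13, z = 85 of the lifter; grip it across its 24 mm width (the lifter's y).
- lifter_saddle (a point): Middle of the saddle groove's floor: x = 13, z = 8 of the lifter, straight under lifter_grip. Two ridges 6 high across the tongue (x -1 to 6 and 20 to 27) leave this groove, 14 wide, where the loop's crossbar sits, its axis then 4 above this point.
- spraycan: steel spray can, 64 dia x 160 high, standing; origin at centre of its underside. Bystander.
- bearing: steel bearing ring lying flat, 72 dia x 22 high; origin at centre of underside. Bystander.
- mug: white mug, 70 dia x 85 high, with one handle; origin at centre of underside. Bystander.
- hammer: hammer lying far back on the table, 260 long; origin on its underside. Bystander.
- carton: cardboard carton 70 x 100 x 50 high; origin at centre of underside. Bystander.
- oilbottle: grey oil bottle, 60 dia x 160 high, standing; origin at centre of underside. Bystander.
- warmer_seat (a point): Centre of the warmer's top opening, level with the rim on which the lid lies, 80 above the bench; axes of the warmer.
Not all that is in view belongs to the job. What is shaped like the lifter but red or yellow is not meant.

How it is judged:
By the outcome, as a careful person would: the job done as asked, in the order asked, and still so for the second after the job is handed in, with the robot touching nothing.
It also fails if it takes over 70 s, if anything falls off the work surface, if the arm or the gripper's body presses on something with over 40 N, if the wrist force passes 120 N, or if a joint passes its speed limit or range.

## Working session

There is one attempt and no reset: what is moved stays moved. The work goes in short steps, Python scripts to look and compute and a tool call to move; the robot and the scene stay as the last step left them, time stands still between calls to the robot, and variables do not carry over. Pictures are saved under pics/ and viewed, at most 10 in all, crops included, and the job is handed in when it is done.

Besides the shell and the picture viewer there is one more tool, called after "Call:" as name(argument=value, ...) on one line, values as JSON. apply_moves: Moves the arm, as the interface text tells. Its arguments: {"type":"object","properties":{"targets":{"type":"array","items":{"type":"object","properties":{"ax":{"type":"number"},"ay":{"type":"number"},"az":{"type":"number"},"dx":{"type":"number"},"dy":{"type":"number"},"dz":{"type":"number"},"jaw":{"type":"number"}}}}},"required":["targets"]}

```bash
mkdir -p pics; ls; python3 - <<'E'
from cell import bot,eyes
import cv2,numpy as np,pickle
s=bot.sense();print(s)
d={}
for n in("scene","top"):
    r=eyes.read_camera(n);d[n]=r;print(n,{k:np.round(v,4).tolist() for k,v in r.items() if k!='img'})
    cv2.imwrite(f"pics/{n}0.png",cv2.resize(r['img'][:,:,::-1],(800,600),interpolation=cv2.INTER_CUBIC))
pickle.dump(d,open('d0.pkl','wb'))
E
```

```text
pics
{'clock': 0.0, 'q': array([-1.14647783,  0.41799863, -0.01029748,  1.61415435,  0.00473545,
        1.11066098, -0.05300078]), 'joint_velocities': array([ 2.34471097e-04, -4.04800527e-04,  1.23915248e-03,  1.56937977e-03,
       -4.71279728e-05,  5.16016045e-04, -1.42886358e-03]), 'joint_torque': array([ 8.05642831e-04, -8.64455366e+01,  6.79293238e-01, -4.34898055e+01,
        1.92513230e-02,  7.53405708e-03,  1.33010769e-05]), 'tcp_pos': array([0.2805947 , 0.55810625, 0.23065324]), 'ee_rot': array([-3.14040024e+00,  1.23734046e-04,  2.67579234e+00]), 'contact_force': array([ 0.0840181 ,  0.12790705, -0.48731647]), 'torque': array([-0.01268932,  0.00017367,  0.01828171]), 'gripper_force': 0.0, 'finger_gap': 0.0855088844367818}
scene {'mtx': [[480.4853, 0.0, 259.5042], [0.0, 480.4853, 188.7877], [0.0, 0.0, 1.0]], 'extrinsics': [[0.8152, 0.579, 0.0115, -0.461], [-0.4541, 0.6268, 0.6332, 0.1954], [0.3594, -0.5214, 0.7739, -1.4179], [0.0, 0.0, 0.0, 1.0]]}
top {'mtx': [[347.5812, 0.0, 253.4406], [0.0, 347.5812, 190.5868], [0.0, 0.0, 1.0]], 'extrinsics': [[0.0069, -0.9998, -0.0176, 0.0038], [0.9873, 0.004, 0.1589, -0.5892], [-0.1588, -0.0184, 0.9871, -0.9451], [0.0, 0.0, 0.0, 1.0]]}
```

View pics/scene0.png

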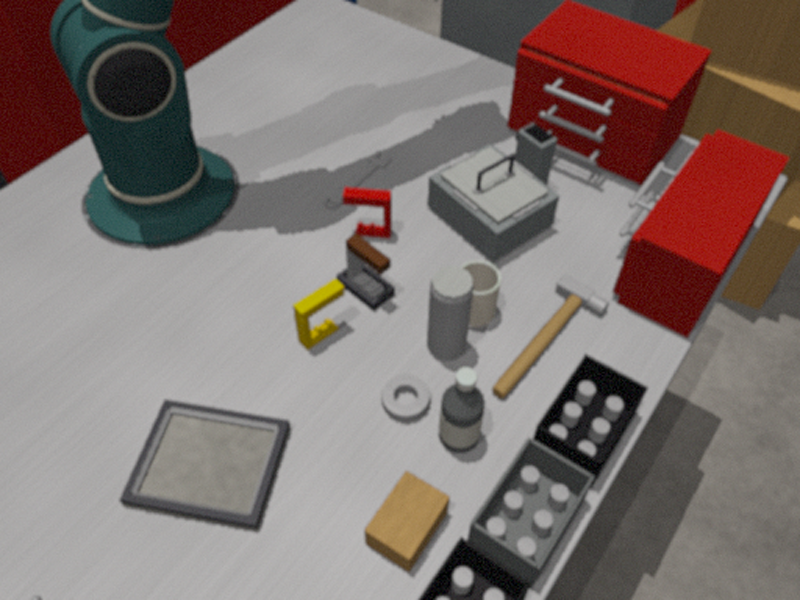

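View pics/top0.png

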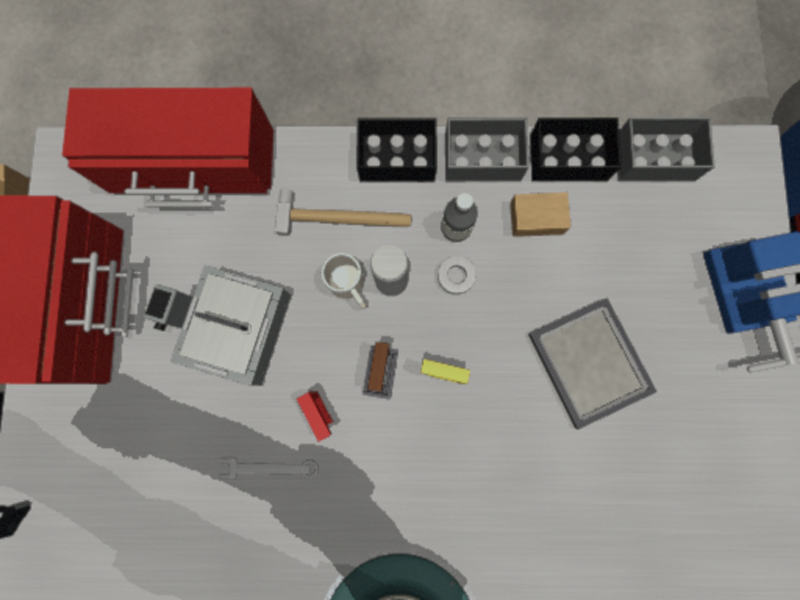

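The candidates, in the 800x600 top view, are red at (315,415), yellow at (445,371) and dark brown wood in a dark tray at (378,368). The brown one fits, because it has a wooden handle and stands in the stand. I'll confirm it in an enlarged crop.

```bash
cat > h.py <<'E'
import numpy as np,cv2,pickle
from scipy.optimize import least_squares
def crop(img,x0,y0,w,h,k):
    c=cv2.resize(img[y0:y0+h,x0:x0+w,::-1],None,fx=k,fy=k,interpolation=cv2.INTER_CUBIC)
    for i in range(0,w,10): cv2.putText(c,str(x0+i),(i*k,9),0,.33,(0,0,255),1);cv2.line(c,(i*k,10),(i*k,14),(0,0,255),1)
    for j in range(0,h,10): cv2.putText(c,str(y0+j),(0,j*k+4),0,.33,(0,0,255),1);cv2.line(c,(22,j*k),(27,j*k),(0,0,255),1)
    return c
def proj(r,P):
    P=np.atleast_2d(P);E=r['extrinsics'];c=P@E[:3,:3].T+E[:3,3]
    c=c*[1,-1,-1];u=c@r['mtx'].T;return u[:,:2]/u[:,2:]
def unproj(r,uv,z):
    E=r['extrinsics'];d=np.linalg.inv(r['mtx'])@[uv[0],uv[1],1]*[1,-1,-1]
    o=-E[:3,:3].T@E[:3,3];d=E[:3,:3].T@d;return o+d*(z-o[2])/d[2]
def T(p,L,z0=0):
    L=np.atleast_2d(L)/1000.;c,s=np.cos(p[2]),np.sin(p[2])
    return np.c_[p[0]+c*L[:,0]-s*L[:,1],p[1]+s*L[:,0]+c*L[:,1],L[:,2]+z0]
def fit(d,obs,p0,z0=0):
    "obs: list (cam,[lx,ly,lz mm],[u,v])"
    f=lambda p:np.concatenate([proj(d[c],T(p,L,z0))[0]-uv for c,L,uv in obs])
    r=least_squares(f,p0,loss='soft_l1');return r.x,r.fun.reshape(-1,2)
E
python3 - <<'E'
from h import *
d=pickle.load(open('d0.pkl','rb'));t,s=d['top']['img'],d['scene']['img']
cv2.imwrite('pics/c1.png',np.hstack([crop(t,218,210,48,52,8),crop(s,208,144,50,52,8)]))
cv2.imwrite('pics/c2.png',np.hstack([crop(t,90,165,102,90,4)[:360],crop(s,268,75,96,90,4)]))
cv2.imwrite('pics/c3.png',np.hstack([crop(t,332,185,92,92,4),crop(s,75,250,116,92,4)[:,:432]]))
E
```

```text
(no output)
```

View pics/c1.png

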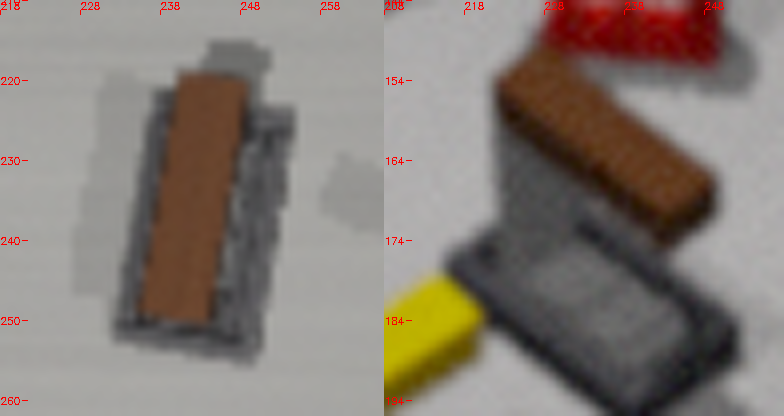

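View pics/c2.png

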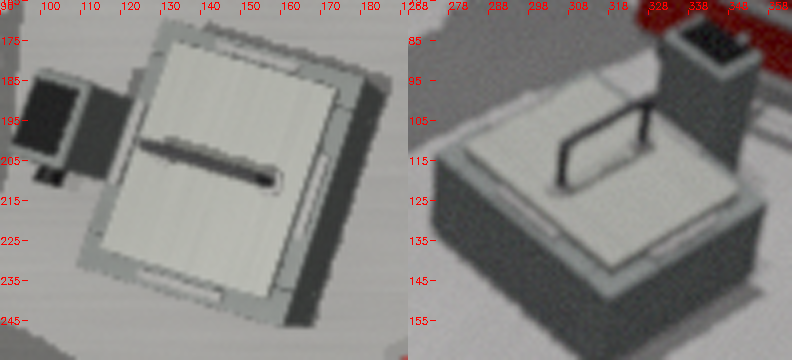

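View pics/c3.png

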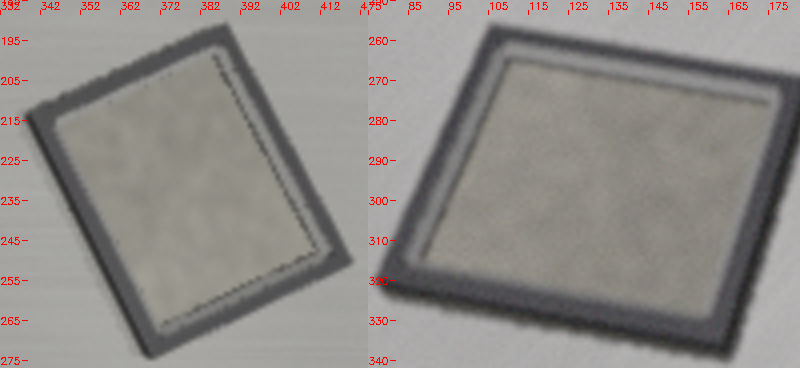

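c1 confirms it: brown wooden bar, steel C, column at the lower end in the top view, standing in the dark tray. That means it opens toward about +x. c2 shows the lid on the warmer with lid corners at (134,175), (174,187), (157,239) and (115,226), and the head at the left. c3 shows the rest with corners at (340,213), (389,191), (420,250) and (370,273).

```bash
python3 - <<'E'
from h import *
d=pickle.load(open('d0.pkl','rb'))
t,s='top','scene'
lif=[(t,[50,12,96],(240.3,219)),(t,[50,-12,96],(249.1,219.9)),(t,[-32,12,96],(235.3,249.4)),(t,[-32,-12,96],(244.3,250.3)),
(s,[-32,12,96],(228.1,150.1)),(s,[-32,-12,96],(222.5,154)),(s,[50,12,96],(249.4,166.5)),(s,[50,-12,96],(243.1,170.9))]
st=[(t,[-45,26,20],(232.1,252.2)),(t,[-45,-26,20],(249.5,255.3)),(t,[45,-26,20],(254.9,223.1)),(t,[45,26,20],(237.4,221.2)),
(s,[-45,-26,20],(216,176.8)),(s,[45,26,20],(252.3,185.3)),(s,[45,-26,20],(240,194))]
lid=[(t,[75,60,10],(133.8,175)),(t,[75,-60,10],(174.5,187)),(t,[-75,-60,10],(157,239.5)),(t,[-75,60,10],(115,226.3)),
(s,[-75,60,10],(315.5,93.8)),(s,[75,60,10],(353,122)),(s,[75,-60,10],(319,143)),(s,[-75,-60,10],(282.3,113)),
(s,[0,-38,54],(306.8,111.8)),(s,[0,38,54],(328.5,100)),(t,[0,40,50],(125,201.8)),(t,[0,-40,50],(158.8,210.5))]
wa=[(t,[90,75,0],(129.5,170.5)),(t,[90,-75,0],(180.5,184.5)),(t,[-90,-75,0],(161.8,246.3)),(t,[-90,75,0],(109.5,231.3))]
re=[(t,[95,80,22],(340.5,213)),(t,[95,-80,22],(389,190.8)),(t,[-95,-80,22],(420,250.5)),(t,[-95,80,22],(370.3,273)),
(s,[-95,80,22],(106,256.3)),(s,[95,80,22],(184.3,277)),(s,[95,-80,22],(165,337)),(s,[-95,-80,22],(79.3,320.8))]
P={}
for n,o,p0,z0 in(("lifter",lif,[.5,0,-.17],.008),("stand",st,[.5,0,-.17],0),("lid",lid,[.6,.3,-.28],.08),("warmer",wa,[.6,.3,-.28],.08),("rest",re,[.55,-.3,.48],0)):
    p,r=fit(d,o,p0,z0);P[n]=p;print(n,np.round(p,4),np.rad2deg(p[2]).round(2));print(np.round(r,1).tolist())
pickle.dump(P,open('P.pkl','wb'))
from scipy.spatial.transform import Rotation as R
from cell import bot
s=bot.sense();print(R.from_euler('xyz',s['ee_rot']).as_matrix().round(3))
E
```

```text
lifter [ 0.4554  0.036  -0.1607] -9.21
[[0.2, -1.2], [0.3, -0.6], [-0.2, -0.8], [-0.2, -0.1], [-1.1, -1.4], [-2.6, -0.4], [0.4, -0.6], [-0.3, 0.1]]
stand [ 0.457   0.0355 -0.1475] -8.45
[[-0.2, -0.4], [0.4, -0.7], [-0.2, 0.3], [-0.4, -0.6], [-1.4, -0.5], [0.6, -1.4], [-1.4, 1.1]]
lid [ 0.5389  0.3012 -0.2802] -16.05
[[-0.1, -1.0], [0.1, -1.0], [-0.1, -0.7], [0.2, -0.1], [-2.1, 0.2], [-2.0, 0.5], [-0.5, -1.1], [-1.0, -1.7], [0.1, -1.5], [-0.6, -1.3], [0.8, -1.9], [-4.2, -2.1]]
warmer [ 0.5352  0.3036 -0.2546] -14.59
[[0.3, -0.6], [0.3, -1.1], [-0.3, 0.5], [-0.3, 1.1]]
rest [ 0.4788 -0.3535  0.4333] 24.82
[[-1.2, -0.9], [-0.3, -1.5], [0.5, -0.9], [-0.4, 0.6], [-0.4, -0.2], [1.2, -7.1], [-1.3, 0.5], [-3.0, 0.1]]
[[-0.893  0.449 -0.   ]
 [ 0.449  0.893 -0.001]
 [-0.    -0.001 -1.   ]]
```

```bash
cat > p2.py <<'E'
from h import *
d=pickle.load(open('d0.pkl','rb'))
t,s='top','scene'
lif=[(t,[50,12,96],(240.3,219)),(t,[50,-12,96],(249.1,219.9)),(t,[-32,12,96],(235.3,249.4)),(t,[-32,-12,96],(244.3,250.3)),
(s,[50,12,96],(249.4,166.5)),(s,[50,-12,96],(243.1,170.9)),(s,[-32,12,96],(228.1,150.1))]
st=[(t,[-45,26,20],(232.1,252.2)),(t,[-45,-26,20],(249.5,255.3)),(t,[45,-26,20],(254.9,223.1)),(t,[45,26,20],(237.4,221.2)),
(s,[-45,-26,20],(216,176.8)),(s,[45,26,20],(252.3,185.3)),(s,[45,-26,20],(240,195))]
lid=[(t,[75,60,10],(133.8,175)),(t,[75,-60,10],(174.5,187)),(t,[-75,-60,10],(157,239.5)),(t,[-75,60,10],(115,226.3)),
(s,[75,-60,10],(319,143)),(s,[-75,-60,10],(282.3,113)),
(s,[0,-38,54],(306.8,111.8)),(s,[0,38,54],(328.5,100))]
re=[(t,[95,80,22],(340.5,213)),(t,[95,-80,22],(389,190.8)),(t,[-95,-80,22],(420,250.5)),(t,[-95,80,22],(370.3,273)),
(s,[-95,80,22],(106,256.3)),(s,[95,-80,22],(165,337)),(s,[-95,-80,22],(79.3,320.8))]
P={}
for n,o,p0,z0 in(("lifter",lif,[.5,0,-.17],.008),("stand",st,[.5,0,-.17],0),("lid",lid,[.6,.3,-.28],.08),("rest",re,[.55,-.3,.48],0)):
    o=[(c,L,np.array(u)-.45) for c,L,u in o]
    p,r=fit(d,o,p0,z0);P[n]=p
    ot=[q for q in o if q[0]==t]; pt,_=fit(d,ot,p0,z0)
    print(n,np.round(p,4),np.rad2deg(p[2]).round(2),'toponly',pt.round(4));print(np.round(r,1).tolist())
pickle.dump(P,open('P.pkl','wb'))
box=lambda a,b,c,e,z:[[a,c,z],[b,c,z],[b,e,z],[a,e,z]]
k=4
def ov(cam,items,x0,y0,w,h,k):
    im=crop(d[cam]['img'],x0,y0,w,h,k)
    for n,L,z0,col in items:
        q=(proj(d[cam],T(P[n],L,z0))-[x0,y0]+.5)*k
        cv2.polylines(im,[np.round(q*16).astype(int)],len(L)>2,col,1,cv2.LINE_AA,4)
    return im
W=[("lid",box(-75,75,-60,60,10),.08,(0,0,255)),("lid",[[0,-38,50],[0,38,50]],.08,(0,255,255)),("lid",[[0,-38,50],[0,-38,10]],.08,(0,255,255))]
Rr=[("rest",box(-95,95,-80,80,22),0,(0,0,255)),("rest",box(-84,84,-69,69,22),0,(0,255,0)),("rest",box(-78,78,-63,63,12),0,(255,0,0))]
L=[("lifter",box(-32,50,-12,12,96),.008,(0,255,0)),("stand",box(-45,45,-26,26,20),0,(0,0,255))]
a=np.hstack([ov(t,W,100,165,90,75,4),ov(s,W,275,85,90,75,4)])[:,:720]
b=np.hstack([ov(t,Rr,332,188,90,75,3),ov(s,Rr,75,252,110,75,3),ov(t,L,225,212,36,45,5)[:225],])
b=b[:,:720];b=np.pad(b,((0,0),(0,720-b.shape[1]),(0,0)))
cv2.imwrite('pics/ov1.png',np.vstack([a,b]))
E
python3 p2.py
```

```text
lifter [ 0.4549  0.0367 -0.1602] -9.18 toponly [ 0.4548  0.0371 -0.1448]
[[0.4, -0.6], [0.5, 0.0], [-0.0, -0.1], [-0.0, 0.5], [0.9, -0.4], [0.2, 0.3], [-0.7, -1.2]]
stand [ 0.4575  0.0363 -0.154 ] -8.82 toponly [ 0.4572  0.0364 -0.1529]
[[-0.1, -0.2], [0.4, -0.4], [0.1, 0.6], [-0.2, -0.4], [-0.5, -0.2], [1.4, -1.0], [-0.7, 0.4]]
lid [ 0.539   0.3013 -0.2824] -16.18 toponly [ 0.5381  0.3024 -0.2849]
[[0.3, -0.6], [0.6, -0.6], [0.3, -0.2], [0.5, 0.2], [-0.1, -0.7], [-0.5, -1.3], [0.6, -1.1], [-0.1, -0.8]]
rest [ 0.4786 -0.352   0.4365] 25.01 toponly [ 0.4779 -0.3531  0.4287]
[[-1.3, -0.3], [-0.5, -1.0], [0.5, -0.5], [-0.3, 1.1], [0.3, -0.1], [-0.3, 0.2], [-2.0, 0.1]]
```

View pics/ov1.png

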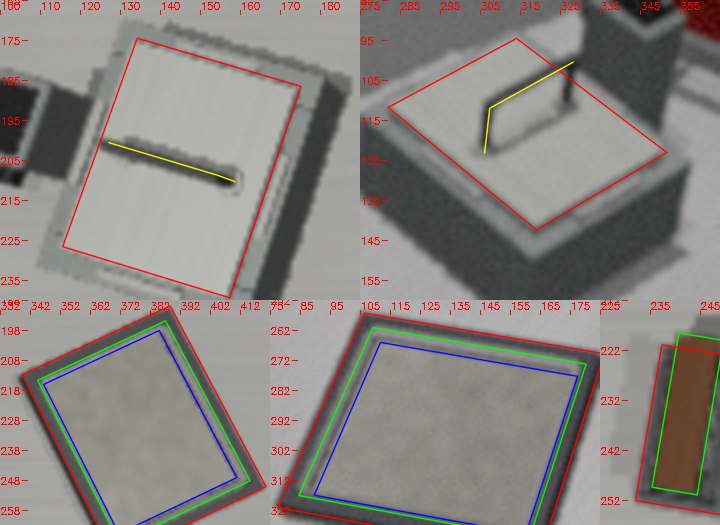

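The fit agrees to about 1 px. I'll move over the lifter, translating first and then turning.

```bash
cat >> h.py <<'E'
def togo(x,y,z,yawdeg):
    "remaining turn about tool z (deg), then shifts in tool axes (mm) both before and after that turn; yaw = lifter yaw = tool x heading"
    from cell import bot
    from scipy.spatial.transform import Rotation as R
    s=bot.sense();M=R.from_euler('xyz',s['ee_rot']);tx=M.as_matrix()[:,0]
    cur=np.rad2deg(np.arctan2(tx[1],tx[0]));az=-((yawdeg-cur+180)%360-180)
    w=np.array([x,y,z])-s['tcp_pos']
    G=R.from_euler('xyz',[np.pi,0,np.deg2rad(yawdeg)])
    print('t',round(s['clock'],2),'tcp',s['tcp_pos'].round(4),'yaw',cur.round(2),'tilt',M.as_matrix()[:2,2].round(4),'az',round(az,2),'now',(1000*M.inv().apply(w)).round(1),'after',(1000*G.inv().apply(w)).round(1),'q',s['q'].round(2),'F',s['contact_force'].round(1),'gap',round(s['finger_gap'],4))
E
python3 - <<'E'
from h import *
togo(.4677,.0347,.20,-8.8)
d=pickle.load(open('d0.pkl','rb'))
for n,uv,z in(('can',(389,257),.16),('mug',(343,268),.085),('yellow L',(422,366),.1),('yellow R',(469,377),.1),('oil',(464,202),.16)):
    print(n,unproj(d['top'],np.array(uv)/1.5625-.4,z).round(3))
E
```

```text
t 0.1 tcp [0.2806 0.5582 0.2307] yaw 153.31 tilt [-0.0004 -0.001 ] az 162.11 now [-402.3 -383.6   31.2] after [265.  488.7  30.7] q [-1.15  0.42 -0.01  1.61  0.    1.11 -0.05] F [ 0.3  0.6 -0.6] gap 0.0855
can [0.64  0.018 0.16 ]
mug [0.637 0.102 0.085]
yellow L [ 0.465 -0.038  0.1  ]
yellow R [ 0.447 -0.117  0.1  ]
oil [ 0.734 -0.106  0.16 ]
```

Call:
apply_moves(targets=[{"dx": -15, "dy": -14, "jaw": 0.6}, {"dx": -28, "dy": -27, "jaw": 0.6}, {"dx": -28, "dy": -27, "jaw": 0.6}, {"dx": -28, "dy": -27, "jaw": 0.6}, {"dx": -28, "dy": -27, "jaw": 0.6}, {"dx": -28, "dy": -27, "jaw": 0.6}, {"dx": -28, "dy": -27, "jaw": 0.6}, {"dx": -28, "dy": -27, "jaw": 0.6}])

```text
validation failed for argument at $.ta...
```

Call:
apply_moves(targets=[{"dx": -28, "dy": -27, "jaw": 0.6}, {"dx": -28, "dy": -27, "jaw": 0.6}, {"dx": -28, "dy": -27, "jaw": 0.6}, {"dx": -28, "dy": -27, "jaw": 0.6}, {"dx": -28, "dy": -27, "jaw": 0.6}, {"dx": -28, "dy": -27, "jaw": 0.6}, {"dx": -28, "dy": -27, "jaw": 0.6}, {"dx": -10, "dy": -10, "jaw": 0.6}])

```text
validation failed for argument at $.ta...
```

Call:
apply_moves(targets=[{"az": 7, "jaw": 0.6}, {"az": 7, "jaw": 0.6}, {"az": 7, "jaw": 0.6}, {"az": 7, "jaw": 0.6}, {"az": 7, "jaw": 0.6}, {"az": 7, "jaw": 0.6}, {"az": 7, "jaw": 0.6}, {"az": 7, "jaw": 0.6}])

```text
validation failed for argument at $.ta...
```

Call:
apply_moves(targets=[{"az": 7, "jaw": 0.6}, {"az": 7, "jaw": 0.6}, {"az": 7, "jaw": 0.6}, {"az": 7, "jaw": 0.6}, {"az": 7, "jaw": 0.6}, {"az": 7, "jaw": 0.6}, {"az": 7, "jaw": 0.6}, {"az": 7, "jaw": 0.6}])

```text
validation failed for argument at $.ta...
```

Call:
apply_moves(targets=[{"az": 7, "jaw": 0.6}, {"az": 7, "jaw": 0.6}, {"az": 7, "jaw": 0.6}, {"az": 7, "jaw": 0.6}, {"az": 7, "jaw": 0.6}, {"az": 7, "jaw": 0.6}, {"az": 7, "jaw": 0.6}, {"jaw": 0.6}])

```text
validation failed for argument at $.ta...
```

```bash
python3 -c "
from h import *
togo(.4677,.0347,.074,-8.8)"
```

```text
t 0.1 tcp [0.2806 0.5582 0.2307] yaw 153.31 tilt [-0.0004 -0.001 ] az 162.11 now [-402.3 -383.5  157.2] after [265.  488.7 156.7] q [-1.15  0.42 -0.01  1.61  0.    1.11 -0.05] F [ 0.3  0.6 -0.6] gap 0.0855
```

Validation failed, so all seven keys are probably required.

Call:
apply_moves(targets=[{"ax": 0, "ay": 0, "az": 0, "dx": -15, "dy": -14, "dz": 0, "jaw": 0.6}, {"ax": 0, "ay": 0, "az": 0, "dx": -28, "dy": -27, "dz": 0, "jaw": 0.6}, {"ax": 0, "ay": 0, "az": 0, "dx": -28, "dy": -27, "dz": 0, "jaw": 0.6}, {"ax": 0, "ay": 0, "az": 0, "dx": -28, "dy": -27, "dz": 0, "jaw": 0.6}, {"ax": 0, "ay": 0, "az": 0, "dx": -28, "dy": -27, "dz": 0, "jaw": 0.6}, {"ax": 0, "ay": 0, "az": 0, "dx": -28, "dy": -27, "dz": 0, "jaw": 0.6}, {"ax": 0, "ay": 0, "az": 0, "dx": -28, "dy": -27, "dz": 0, "jaw": 0.6}, {"ax": 0, "ay": 0, "az": 0, "dx": -28, "dy": -27, "dz": 0, "jaw": 0.6}])

```text
clock: 0.77
tcp_pos: [0.3781, 0.2803, 0.2312]
ee_rot: [-3.141, -0.0, 2.676]
contact_force: [0.5, 1.2, -0.1]
finger_gap: 0.0511
gripper_force: 0.0
```

Call:
apply_moves(targets=[{"ax": 0, "ay": 0, "az": 0, "dx": -28, "dy": -27, "dz": 0, "jaw": 0.6}, {"ax": 0, "ay": 0, "az": 0, "dx": -28, "dy": -27, "dz": 0, "jaw": 0.6}, {"ax": 0, "ay": 0, "az": 0, "dx": -28, "dy": -27, "dz": 0, "jaw": 0.6}, {"ax": 0, "ay": 0, "az": 0, "dx": -28, "dy": -27, "dz": 0, "jaw": 0.6}, {"ax": 0, "ay": 0, "az": 0, "dx": -28, "dy": -27, "dz": 0, "jaw": 0.6}, {"ax": 0, "ay": 0, "az": 0, "dx": -28, "dy": -27, "dz": 0, "jaw": 0.6}, {"ax": 0, "ay": 0, "az": 7, "dx": -20, "dy": -19, "dz": 0, "jaw": 0.6}, {"ax": 0, "ay": 0, "az": 7, "dx": 0, "dy": 0, "dz": 0, "jaw": 0.6}])

```text
clock: 1.43
tcp_pos: [0.4658, 0.0307, 0.2314]
ee_rot: [-3.141, 0.001, 2.42]
contact_force: [-0.9, 0.4, -0.3]
finger_gap: 0.0513
gripper_force: 0.0
```

Call:
apply_moves(targets=[{"ax": 0, "ay": 0, "az": 7, "dx": 0, "dy": 0, "dz": 0, "jaw": 0.6}, {"ax": 0, "ay": 0, "az": 7, "dx": 0, "dy": 0, "dz": 0, "jaw": 0.6}, {"ax": 0, "ay": 0, "az": 7, "dx": 0, "dy": 0, "dz": 0, "jaw": 0.6}, {"ax": 0, "ay": 0, "az": 7, "dx": 0, "dy": 0, "dz": 0, "jaw": 0.6}, {"ax": 0, "ay": 0, "az": 7, "dx": 0, "dy": 0, "dz": 0, "jaw": 0.6}, {"ax": 0, "ay": 0, "az": 7, "dx": 0, "dy": 0, "dz": 0, "jaw": 0.6}, {"ax": 0, "ay": 0, "az": 7, "dx": 0, "dy": 0, "dz": 0, "jaw": 0.6}, {"ax": 0, "ay": 0, "az": 7, "dx": 0, "dy": 0, "dz": 0, "jaw": 0.6}])

```text
clock: 2.1
tcp_pos: [0.4645, 0.0361, 0.2311]
ee_rot: [-3.141, 0.0, 1.448]
contact_force: [0.1, 0.4, 0.0]
finger_gap: 0.0513
gripper_force: 0.0
```

Call:
apply_moves(targets=[{"ax": 0, "ay": 0, "az": 7, "dx": 0, "dy": 0, "dz": 0, "jaw": 0.6}, {"ax": 0, "ay": 0, "az": 7, "dx": 0, "dy": 0, "dz": 0, "jaw": 0.6}, {"ax": 0, "ay": 0, "az": 7, "dx": 0, "dy": 0, "dz": 0, "jaw": 0.6}, {"ax": 0, "ay": 0, "az": 7, "dx": 0, "dy": 0, "dz": 0, "jaw": 0.6}, {"ax": 0, "ay": 0, "az": 7, "dx": 0, "dy": 0, "dz": 0, "jaw": 0.6}, {"ax": 0, "ay": 0, "az": 7, "dx": 0, "dy": 0, "dz": 0, "jaw": 0.6}, {"ax": 0, "ay": 0, "az": 7, "dx": 0, "dy": 0, "dz": 0, "jaw": 0.6}, {"ax": 0, "ay": 0, "az": 7, "dx": 0, "dy": 0, "dz": 0, "jaw": 0.6}])

```text
clock: 2.77
tcp_pos: [0.4645, 0.0361, 0.2311]
ee_rot: [-3.142, 0.0, 0.471]
contact_force: [0.2, -1.0, 0.4]
finger_gap: 0.0511
gripper_force: 0.0
```

Call:
apply_moves(targets=[{"ax": 0, "ay": 0, "az": 7, "dx": 0, "dy": 0, "dz": 0, "jaw": 0.6}, {"ax": 0, "ay": 0, "az": 7, "dx": 0, "dy": 0, "dz": 0, "jaw": 0.6}, {"ax": 0, "ay": 0, "az": 7, "dx": 0, "dy": 0, "dz": 0, "jaw": 0.6}, {"ax": 0, "ay": 0, "az": 7, "dx": 0, "dy": 0, "dz": 0, "jaw": 0.6}, {"ax": 0, "ay": 0, "az": 7, "dx": 0, "dy": 0, "dz": 0, "jaw": 0.6}, {"ax": 0, "ay": 0, "az": 0, "dx": 0, "dy": 0, "dz": 0, "jaw": 0.6}])

```text
clock: 3.27
tcp_pos: [0.4646, 0.0361, 0.2311]
ee_rot: [3.141, 0.0, -0.141]
contact_force: [-0.7, -0.2, 0.5]
finger_gap: 0.0513
gripper_force: 0.0
```

```bash
python3 -c "
from h import *
togo(.4677,.0347,.074,-8.8)"
```

```text
t 3.27 tcp [0.4646 0.0361 0.2311] yaw -8.06 tilt [-0.0004 -0.0002] az 0.74 now [  3.4   0.9 157.1] after [  3.3   0.9 157.1] q [-0.71  0.15  0.62  2.01 -0.1   1.02 -1.75] F [-0.7 -0.2  0.5] gap 0.0513
```

Call:
apply_moves(targets=[{"ax": 0, "ay": 0, "az": 0.7, "dx": 3.4, "dy": 1, "dz": 15, "jaw": 0.6}, {"ax": 0, "ay": 0, "az": 0, "dx": 0, "dy": 0, "dz": 30, "jaw": 0.6}, {"ax": 0, "ay": 0, "az": 0, "dx": 0, "dy": 0, "dz": 35, "jaw": 0.6}, {"ax": 0, "ay": 0, "az": 0, "dx": 0, "dy": 0, "dz": 30, "jaw": 0.6}, {"ax": 0, "ay": 0, "az": 0, "dx": 0, "dy": 0, "dz": 22, "jaw": 0.6}, {"ax": 0, "ay": 0, "az": 0, "dx": 0, "dy": 0, "dz": 15, "jaw": 0.6}, {"ax": 0, "ay": 0, "az": 0, "dx": 0, "dy": 0, "dz": 10, "jaw": 0.6}, {"ax": 0, "ay": 0, "az": 0, "dx": 0, "dy": 0, "dz": 0, "jaw": 0.6}])

```text
clock: 3.93
tcp_pos: [0.467, 0.0344, 0.0728]
ee_rot: [3.14, 0.002, -0.144]
contact_force: [-0.5, 0.1, 0.2]
finger_gap: 0.0514
gripper_force: 0.0
```

Call:
apply_moves(targets=[{"ax": 0, "ay": 0, "az": 0, "dx": 0, "dy": 0, "dz": 0, "jaw": 0.35}, {"ax": 0, "ay": 0, "az": 0, "dx": 0, "dy": 0, "dz": 0, "jaw": 0.3}, {"ax": 0, "ay": 0, "az": 0, "dx": 0, "dy": 0, "dz": 0, "jaw": 0.2}, {"ax": 0, "ay": 0, "az": 0, "dx": 0, "dy": 0, "dz": 0, "jaw": 0}, {"ax": 0, "ay": 0, "az": 0, "dx": 0, "dy": 0, "dz": 0, "jaw": 0}, {"ax": 0, "ay": 0, "az": 0, "dx": 0, "dy": 0, "dz": 0, "jaw": 0}])

```text
clock: 4.43
tcp_pos: [0.4688, 0.035, 0.0753]
ee_rot: [-3.141, -0.002, -0.146]
contact_force: [-0.6, 1.1, 8.6]
finger_gap: 0.023
gripper_force: 59.7
```

```bash
python3 -c "
from h import *
togo(.4677,.0347,.2,-8.8)
from cell import bot;print(bot.sense()['gripper_force'],bot.sense()['torque'])"
```

```text
t 4.43 tcp [0.4688 0.035  0.0753] yaw -8.35 tilt [0.002  0.0007] az 0.45 now [  -0.8    0.3 -124.7] after [  -1.     0.4 -124.7] q [-0.58  0.42  0.53  2.13 -0.34  0.67 -1.54] F [-0.6  1.1  8.6] gap 0.023
59.671613574028015 [ 0.17183615  0.19609483 -0.02433703]
```

Call:
apply_moves(targets=[{"ax": 0, "ay": 0, "az": 0, "dx": 0, "dy": 0, "dz": -5, "jaw": 0}, {"ax": 0, "ay": 0, "az": 0, "dx": 0, "dy": 0, "dz": -15, "jaw": 0}, {"ax": 0, "ay": 0, "az": 0, "dx": 0, "dy": 0, "dz": -25, "jaw": 0}, {"ax": 0, "ay": 0, "az": 0, "dx": 0, "dy": 0, "dz": -35, "jaw": 0}, {"ax": 0, "ay": 0, "az": 0, "dx": 0, "dy": 0, "dz": -35, "jaw": 0}, {"ax": 0, "ay": 0, "az": 0, "dx": 0, "dy": 0, "dz": -30, "jaw": 0}, {"ax": 0, "ay": 0, "az": 4, "dx": 0, "dy": 0, "dz": -15, "jaw": 0}, {"ax": 0, "ay": 0, "az": 4, "dx": 0, "dy": 0, "dz": -5, "jaw": 0}])

```text
clock: 5.1
tcp_pos: [0.4688, 0.0346, 0.2426]
ee_rot: [-3.139, -0.003, -0.289]
contact_force: [-0.1, 0.1, -2.6]
finger_gap: 0.0232
gripper_force: 59.2
```

```bash
python3 - <<'E'
from h import *
togo(.4987,.3130,.24,-16.2)
from cell import bot,eyes
print(bot.sense()['torque'])
d={n:eyes.read_camera(n) for n in('top','scene')};pickle.dump(d,open('d1.pkl','wb'))
s=bot.sense();p=s['tcp_pos'];u=proj(d['scene'],p)[0];v=proj(d['top'],p)[0];print(u,v)
a=crop(d['scene']['img'],int(u[0])-32,int(u[1])-32,64,64,6);b=crop(d['top']['img'],int(v[0])-32,int(v[1])-32,64,64,6)
cv2.imwrite('pics/g1.png',np.hstack([a,b]))
E
```

```text
t 5.1 tcp [0.4688 0.0346 0.2426] yaw -16.55 tilt [0.004  0.0019] az -0.35 now [ -50.6 -275.4    3.2] after [ -48.9 -275.7    2.6] q [-0.74  0.14  0.66  1.99 -0.1   1.04 -1.89] F [-0.1  0.1 -2.6] gap 0.0232
[ 0.02205912 -0.06774843 -0.01371081]
[234.47042529 119.06768899] [239.21957532 229.91402091]
```

View pics/g1.png

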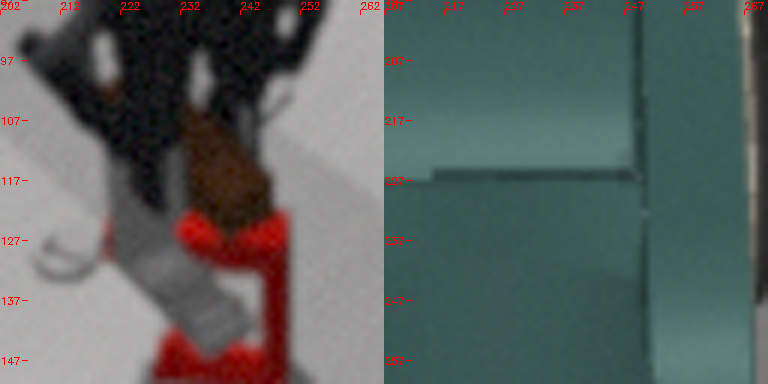

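The lifter hangs level in the fingers; the tongue tip is at about (243,142) in the scene view. Next is the move to the pre-hook point.

Call:
apply_moves(targets=[{"ax": 0, "ay": 0, "az": -0.4, "dx": -3, "dy": -14, "dz": 0, "jaw": 0}, {"ax": 0, "ay": 0, "az": 0, "dx": -5, "dy": -28, "dz": 0, "jaw": 0}, {"ax": 0, "ay": 0, "az": 0, "dx": -7, "dy": -38, "dz": 0, "jaw": 0}, {"ax": 0, "ay": 0, "az": 0, "dx": -7, "dy": -38, "dz": 0, "jaw": 0}, {"ax": 0, "ay": 0, "az": 0, "dx": -7, "dy": -38, "dz": 0, "jaw": 0}, {"ax": 0, "ay": 0, "az": 0, "dx": -7, "dy": -38, "dz": 0, "jaw": 0}, {"ax": 0, "ay": 0, "az": 0, "dx": -6, "dy": -36, "dz": 0, "jaw": 0}, {"ax": 0, "ay": 0, "az": 0, "dx": -5, "dy": -28, "dz": 0, "jaw": 0}])

```text
clock: 5.87
tcp_pos: [0.4929, 0.2991, 0.238]
ee_rot: [3.141, 0.001, -0.274]
contact_force: [-0.3, -0.0, -2.1]
finger_gap: 0.0232
gripper_force: 59.1
```

Call:
apply_moves(targets=[{"ax": 0, "ay": 0, "az": 0, "dx": -2, "dy": -14, "dz": 0, "jaw": 0}, {"ax": 0, "ay": 0, "az": 0, "dx": 0, "dy": -4, "dz": 0, "jaw": 0}, {"ax": 0, "ay": 0, "az": 0, "dx": 0, "dy": 0, "dz": 0, "jaw": 0}])

```text
clock: 6.12
tcp_pos: [0.4966, 0.3139, 0.2383]
ee_rot: [3.14, 0.001, -0.276]
contact_force: [0.0, -0.4, -1.4]
finger_gap: 0.0235
gripper_force: 59.2
```

```bash
python3 - <<'E'
from h import *
togo(.4987,.3130,.168,-16.2)
E
```

```text
t 6.12 tcp [0.4966 0.3139 0.2383] yaw -15.84 tilt [-0.001  -0.0015] az 0.36 now [ 2.3  0.1 70.3] after [ 2.3  0.2 70.3] q [-1.01  0.38  0.5   1.72 -0.2   1.1  -2.29] F [ 0.  -0.4 -1.4] gap 0.0235
```

Call:
apply_moves(targets=[{"ax": 0, "ay": 0, "az": 0.4, "dx": 0, "dy": 0, "dz": 10, "jaw": 0}, {"ax": 0, "ay": 0, "az": 0, "dx": 0, "dy": 0, "dz": 20, "jaw": 0}, {"ax": 0, "ay": 0, "az": 0, "dx": 0, "dy": 0, "dz": 20, "jaw": 0}, {"ax": 0, "ay": 0, "az": 0, "dx": 0, "dy": 0, "dz": 12, "jaw": 0}, {"ax": 0, "ay": 0, "az": 0, "dx": 0, "dy": 0, "dz": 7, "jaw": 0}, {"ax": 0, "ay": 0, "az": 0, "dx": 0, "dy": 0, "dz": 1, "jaw": 0}, {"ax": 0, "ay": 0, "az": 0, "dx": 0, "dy": 0, "dz": 0, "jaw": 0}])

```text
clock: 6.7
tcp_pos: [0.4972, 0.313, 0.1694]
ee_rot: [3.141, -0.0, -0.287]
contact_force: [-0.2, 0.1, -1.8]
finger_gap: 0.0231
gripper_force: 59.1
```

```bash
python3 - <<'E'
from h import *
togo(.539,.3013,.168,-16.2)
from cell import bot,eyes
d={n:eyes.read_camera(n) for n in('scene',)}
cv2.imwrite('pics/g2.png',crop(d['scene']['img'],275,55,90,90,6))
s=bot.sense();M=s['tcp_pos'];yaw=-.2827
L=np.array([[32,-12,0],[32,12,0],[32,0,8],[-32,-12,0],[50,-12,96]],float);L[:,0]-=13
print(proj(d['scene'],T([M[0],M[1],yaw],L,M[2]-.0673)).round(1).tolist())
E
```

```text
t 6.7 tcp [0.4972 0.313  0.1694] yaw -16.42 tilt [ 0.     -0.0002] az -0.22 now [43.4 -0.6  1.4] after [43.4 -0.4  1.4] q [-0.98  0.45  0.48  1.78 -0.24  0.97 -2.26] F [-0.2  0.1 -1.8] gap 0.0231
[[307.0, 110.4], [313.6, 106.8], [310.6, 106.4], [291.7, 98.2], [315.1, 85.6]]
```

View pics/g2.png

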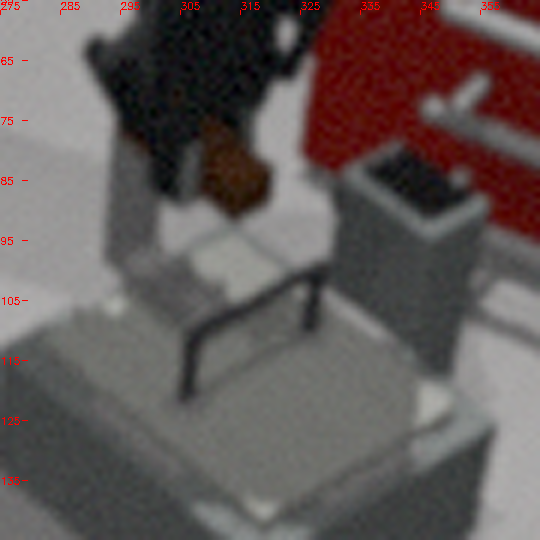

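The tongue is behind the crossbar, with its tip at about (309,107) as predicted, and lies between the plate and the crossbar. I'll slide it in.

Call:
apply_moves(targets=[{"ax": 0, "ay": 0, "az": 0, "dx": 4, "dy": -0.5, "dz": 0, "jaw": 0}, {"ax": 0, "ay": 0, "az": 0, "dx": 9, "dy": 0, "dz": 0, "jaw": 0}, {"ax": 0, "ay": 0, "az": 0, "dx": 10, "dy": 0, "dz": 0, "jaw": 0}, {"ax": 0, "ay": 0, "az": 0, "dx": 10, "dy": 0, "dz": 0, "jaw": 0}, {"ax": 0, "ay": 0, "az": 0, "dx": 7, "dy": 0, "dz": 0, "jaw": 0}, {"ax": 0, "ay": 0, "az": 0, "dx": 3, "dy": 0, "dz": 0, "jaw": 0}, {"ax": 0, "ay": 0, "az": 0, "dx": 0, "dy": 0, "dz": 0, "jaw": 0}, {"ax": 0, "ay": 0, "az": 0, "dx": 0, "dy": 0, "dz": 0, "jaw": 0}])

```text
clock: 7.42
tcp_pos: [0.5384, 0.3017, 0.1691]
ee_rot: [3.141, 0.0, -0.286]
contact_force: [0.2, 0.1, -2.1]
finger_gap: 0.023
gripper_force: 59.1
```

```bash
python3 - <<'E'
from h import *
togo(.539,.3013,.185,-16.2)
from cell import bot,eyes
d={n:eyes.read_camera(n) for n in('scene',)}
a=crop(d['scene']['img'],285,60,70,80,8)
s=bot.sense();M=s['tcp_pos'];yaw=-.2827
L=np.array([[32,-12,8],[32,12,8],[-20,12,8],[-20,-12,8]],float);L[:,0]-=13
q=(proj(d['scene'],T([M[0],M[1],yaw],L,M[2]-.0673))-[285,60]+.5)*8
b=a.copy()
cv2.polylines(b,[q.astype(int)],True,(0,255,0),1)
cv2.imwrite('pics/g3.png',cv2.resize(np.hstack([a[:,:400],b[:,:400]]),None,fx=.93,fy=.93))
E
```

```text
t 7.42 tcp [0.5384 0.3017 0.1691] yaw -16.4 tilt [-0.0003 -0.0002] az -0.2 now [  0.7   0.2 -15.9] after [  0.7   0.2 -15.9] q [-0.91  0.5   0.47  1.71 -0.27  1.   -2.2 ] F [ 0.2  0.1 -2.1] gap 0.023
```

View pics/g3.png

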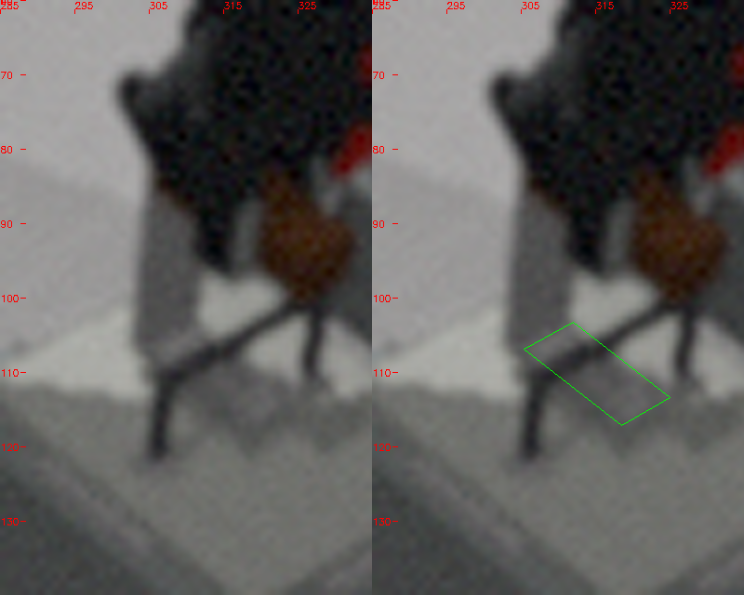

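The tongue sits under the crossbar and matches the model to about 1 px. I'll lift slowly.

Call:
apply_moves(targets=[{"ax": 0, "ay": 0, "az": 0, "dx": 0.7, "dy": 0, "dz": -4, "jaw": 0}, {"ax": 0, "ay": 0, "az": 0, "dx": 0, "dy": 0, "dz": -6, "jaw": 0}, {"ax": 0, "ay": 0, "az": 0, "dx": 0, "dy": 0, "dz": -3, "jaw": 0}, {"ax": 0, "ay": 0, "az": 0, "dx": 0, "dy": 0, "dz": -2, "jaw": 0}, {"ax": 0, "ay": 0, "az": 0, "dx": 0, "dy": 0, "dz": -2, "jaw": 0}, {"ax": 0, "ay": 0, "az": 0, "dx": 0, "dy": 0, "dz": -1, "jaw": 0}, {"ax": 0, "ay": 0, "az": 0, "dx": 0, "dy": 0, "dz": -1, "jaw": 0}, {"ax": 0, "ay": 0, "az": 0, "dx": 0, "dy": 0, "dz": -1, "jaw": 0}])

```text
clock: 8.13
tcp_pos: [0.5388, 0.3015, 0.189]
ee_rot: [3.141, 0.0, -0.286]
contact_force: [-0.4, 0.6, -7.5]
finger_gap: 0.0231
gripper_force: 58.9
```

Call:
apply_moves(targets=[{"ax": 0, "ay": 0, "az": 0, "dx": 0, "dy": 0, "dz": -1, "jaw": 0}, {"ax": 0, "ay": 0, "az": 0, "dx": 0, "dy": 0, "dz": -1, "jaw": 0}, {"ax": 0, "ay": 0, "az": 0, "dx": 0, "dy": 0, "dz": 0, "jaw": 0}])

```text
clock: 8.38
tcp_pos: [0.5391, 0.3016, 0.1914]
ee_rot: [3.142, -0.0, -0.286]
contact_force: [-0.2, 0.6, -8.4]
finger_gap: 0.0235
gripper_force: 59.0
```

```bash
python3 - <<'E'
from h import *
togo(.539,.3013,.31,-16.2)
from cell import bot
print(bot.sense()['torque'],bot.sense()['gripper_force'])
E
```

```text
t 8.38 tcp [0.5391 0.3016 0.1914] yaw -16.39 tilt [ 0. -0.] az -0.19 now [   0.     0.3 -118.6] after [   0.     0.3 -118.6] q [-0.92  0.48  0.48  1.69 -0.25  1.04 -2.21] F [-0.2  0.6 -8.4] gap 0.0235
[-0.0121942  -0.09817291  0.02954494] 58.95073413848877
```

Call:
apply_moves(targets=[{"ax": 0, "ay": 0, "az": 0, "dx": 0, "dy": 0, "dz": -2, "jaw": 0}, {"ax": 0, "ay": 0, "az": 0, "dx": 0, "dy": 0, "dz": -3, "jaw": 0}, {"ax": 0, "ay": 0, "az": 0, "dx": 0, "dy": 0, "dz": -4, "jaw": 0}, {"ax": 0, "ay": 0, "az": 0, "dx": 0, "dy": 0, "dz": -4, "jaw": 0}, {"ax": 0, "ay": 0, "az": 0, "dx": 0, "dy": 0, "dz": -3, "jaw": 0}, {"ax": 0, "ay": 0, "az": 0, "dx": 0, "dy": 0, "dz": -1, "jaw": 0}, {"ax": 0, "ay": 0, "az": 0, "dx": 0, "dy": 0, "dz": 0, "jaw": 0}])

```text
clock: 8.97
tcp_pos: [0.5392, 0.3017, 0.2087]
ee_rot: [-3.141, -0.0, -0.286]
contact_force: [0.1, 0.7, -8.7]
finger_gap: 0.0233
gripper_force: 59.1
```

```bash
python3 - <<'E'
from h import *
togo(.539,.3013,.31,-16.2)
from cell import bot,eyes
print(bot.sense()['torque'])
d={n:eyes.read_camera(n) for n in('scene','top')}
s=bot.sense();M=s['tcp_pos'];z0=M[2]-.0673+.008+.004-.050
a=crop(d['scene']['img'],270,50,100,110,5)
L=[[75,-60,10],[75,60,10],[-75,60,10],[-75,-60,10]]
q=(proj(d['scene'],T([M[0],M[1],np.deg2rad(-16.2)],L,z0))-[270,50]+.5)*5
b=a.copy();cv2.polylines(b,[q.astype(int)],True,(0,0,255),1)
cv2.imwrite('pics/g4.png',b);print(z0)
E
```

```text
t 8.97 tcp [0.5392 0.3017 0.2087] yaw -16.39 tilt [0.0004 0.0003] az -0.19 now [  -0.     0.4 -101.3] after [  -0.     0.4 -101.3] q [-0.92  0.46  0.49  1.67 -0.24  1.07 -2.22] F [ 0.1  0.7 -8.7] gap 0.0233
[ 0.02929205 -0.06251606 -0.00526489]
0.10292845315459002
```

View pics/g4.png

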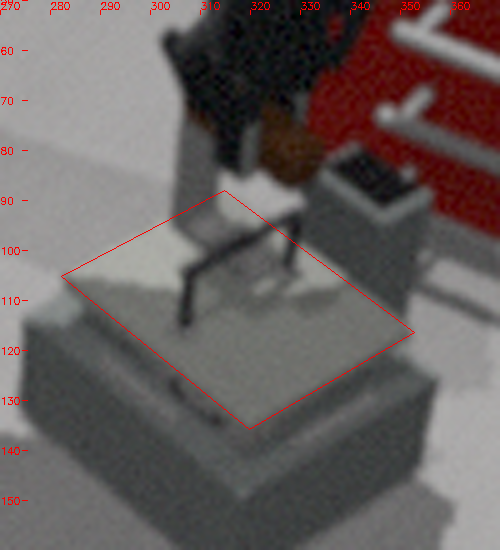

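The lid hangs level at the red model outline, with corners at (282,105), (313,88), (350,116) and (317,135). That makes ten pictures viewed, so from here I'll check numerically. I'll raise the lid and refine the rest pose in code.

Call:
apply_moves(targets=[{"ax": 0, "ay": 0, "az": 0, "dx": 0, "dy": 0, "dz": -4, "jaw": 0}, {"ax": 0, "ay": 0, "az": 0, "dx": 0, "dy": 0, "dz": -9, "jaw": 0}, {"ax": 0, "ay": 0, "az": 0, "dx": 0, "dy": 0, "dz": -15, "jaw": 0}, {"ax": 0, "ay": 0, "az": 0, "dx": 0, "dy": 0, "dz": -20, "jaw": 0}, {"ax": 0, "ay": 0, "az": 0, "dx": 0, "dy": 0, "dz": -20, "jaw": 0}, {"ax": 0, "ay": 0, "az": 0, "dx": 0, "dy": 0, "dz": -17, "jaw": 0}, {"ax": 0, "ay": 0, "az": 0, "dx": 0, "dy": 0, "dz": -11, "jaw": 0}, {"ax": 0, "ay": 0, "az": 0, "dx": 0, "dy": 0, "dz": -5, "jaw": 0}])

```text
clock: 9.73
tcp_pos: [0.5395, 0.3017, 0.3114]
ee_rot: [-3.14, -0.001, -0.286]
contact_force: [0.8, 0.6, -8.7]
finger_gap: 0.0231
gripper_force: 59.4
```

```bash
python3 - <<'E'
from h import *
togo(.4785,-.3525,.31,-16.2)
d=pickle.load(open('d0.pkl','rb'))
for n,c in(('top',(378,232)),('scene',(130,296))):
    g=cv2.GaussianBlur(cv2.cvtColor(d[n]['img'],cv2.COLOR_RGB2GRAY),(0,0),.6)
    k=4;G=cv2.resize(g,None,fx=k,fy=k,interpolation=cv2.INTER_CUBIC)
    for th in(95,105,115):
        m=(G>th).astype(np.uint8);m=cv2.morphologyEx(m,cv2.MORPH_CLOSE,np.ones((9,9)))
        nl,lab,st,_=cv2.connectedComponentsWithStats(m,connectivity=4)
        i=lab[c[1]*k,c[0]*k]
        for nm,mask in(('mouth',(lab==i)),):
            cn=max(cv2.findContours(mask.astype(np.uint8),0,1)[0],key=cv2.contourArea)[:,0,:]
            w=np.array([unproj(d[n],(p+.5)/k-.5,.022)[:2] for p in cn])
            r=cv2.minAreaRect((w*1000).astype(np.float32));print(n,nm,th,np.round(r[0],1),np.round(r[1],1),round(r[2],2))
E
```

```text
t 9.73 tcp [0.5395 0.3017 0.3114] yaw -16.4 tilt [0.0018 0.0013] az -0.2 now [1.262e+02 6.448e+02 4.000e-01] after [124.  645.3   1.4] q [-0.95  0.37  0.52  1.55 -0.19  1.27 -2.26] F [ 0.8  0.6 -8.7] gap 0.0231
top mouth 95 [634.6  20.9] [1644.2 1159.9] 89.61
top mouth 105 [ 476.8 -352.4] [170.2 139.7] 25.14
top mouth 115 [ 477.  -352.4] [167.7 137.9] 24.99
scene mouth 95 [355.1 197.5] [1385.6 1415.2] 35.59
scene mouth 105 [ 475.2 -351.3] [169.5 139.4] 25.1
scene mouth 115 [ 475.2 -351.1] [167.3 137.2] 25.02
```

Call:
apply_moves(targets=[{"ax": 0, "ay": 0, "az": 0, "dx": 0.6, "dy": 3, "dz": 0, "jaw": 0}, {"ax": 0, "ay": 0, "az": 0, "dx": 1.3, "dy": 7, "dz": 0, "jaw": 0}, {"ax": 0, "ay": 0, "az": 0, "dx": 2.1, "dy": 11, "dz": 0, "jaw": 0}, {"ax": 0, "ay": 0, "az": 0, "dx": 2.8, "dy": 15, "dz": 0, "jaw": 0}, {"ax": 0, "ay": 0, "az": 0, "dx": 3.4, "dy": 18, "dz": 0, "jaw": 0}, {"ax": 0, "ay": 0, "az": 0, "dx": 3.8, "dy": 20, "dz": 0, "jaw": 0}, {"ax": 0, "ay": 0, "az": 0, "dx": 3.8, "dy": 20, "dz": 0, "jaw": 0}, {"ax": 0, "ay": 0, "az": 0, "dx": 3.8, "dy": 20, "dz": 0, "jaw": 0}])

```text
clock: 10.4
tcp_pos: [0.5271, 0.1831, 0.3091]
ee_rot: [3.141, 0.0, -0.287]
contact_force: [0.3, -0.3, -7.9]
finger_gap: 0.0229
gripper_force: 59.5
```

Call:
apply_moves(targets=[{"ax": 0, "ay": 0, "az": 0, "dx": 3.8, "dy": 20, "dz": 0, "jaw": 0}, {"ax": 0, "ay": 0, "az": 0, "dx": 3.8, "dy": 20, "dz": 0, "jaw": 0}, {"ax": 0, "ay": 0, "az": 0, "dx": 3.8, "dy": 20, "dz": 0, "jaw": 0}, {"ax": 0, "ay": 0, "az": 0, "dx": 3.8, "dy": 20, "dz": 0, "jaw": 0}, {"ax": 0, "ay": 0, "az": 0, "dx": 3.8, "dy": 20, "dz": 0, "jaw": 0}, {"ax": 0, "ay": 0, "az": 0, "dx": 3.8, "dy": 20, "dz": 0, "jaw": 0}, {"ax": 0, "ay": 0, "az": 0, "dx": 3.8, "dy": 20, "dz": 0, "jaw": 0}, {"ax": 0, "ay": 0, "az": 0, "dx": 3.8, "dy": 20, "dz": 0, "jaw": 0}])

```text
clock: 11.07
tcp_pos: [0.5105, 0.0213, 0.3091]
ee_rot: [-3.141, 0.0, -0.288]
contact_force: [0.2, -0.3, -7.6]
finger_gap: 0.0228
gripper_force: 59.5
```

Call:
apply_moves(targets=[{"ax": 0, "ay": 0, "az": 0, "dx": 3.8, "dy": 20, "dz": 0, "jaw": 0}, {"ax": 0, "ay": 0, "az": 0, "dx": 3.8, "dy": 20, "dz": 0, "jaw": 0}, {"ax": 0, "ay": 0, "az": 0, "dx": 3.8, "dy": 20, "dz": 0, "jaw": 0}, {"ax": 0, "ay": 0, "az": 0, "dx": 3.8, "dy": 20, "dz": 0, "jaw": 0}, {"ax": 0, "ay": 0, "az": 0, "dx": 3.8, "dy": 20, "dz": 0, "jaw": 0}, {"ax": 0, "ay": 0, "az": 0, "dx": 3.8, "dy": 20, "dz": 0, "jaw": 0}, {"ax": 0, "ay": 0, "az": 0, "dx": 3.8, "dy": 20, "dz": 0, "jaw": 0}, {"ax": 0, "ay": 0, "az": 0, "dx": 3.8, "dy": 20, "dz": 0, "jaw": 0}])

```text
clock: 11.73
tcp_pos: [0.494, -0.1404, 0.3092]
ee_rot: [-3.141, 0.0, -0.288]
contact_force: [0.4, 0.5, -7.9]
finger_gap: 0.0233
gripper_force: 59.5
```

```bash
python3 -c "
from h import *
togo(.4765,-.352,.31,-16.2)
from cell import bot;print(bot.sense()['torque'])"
```

```text
t 11.73 tcp [ 0.494  -0.1404  0.3092] yaw -16.48 tilt [-0.      0.0007] az -0.28 now [ 43.2 207.9  -1. ] after [ 42.2 208.1  -0.8] q [-0.46  0.18  0.77  1.81 -0.14  1.21 -1.5 ] F [ 0.4  0.5 -7.9] gap 0.0233
[-0.06102084 -0.0670489   0.04696383]
```

Call:
apply_moves(targets=[{"ax": 0, "ay": 0, "az": 0, "dx": 3.8, "dy": 20, "dz": 0, "jaw": 0}, {"ax": 0, "ay": 0, "az": 0, "dx": 3.8, "dy": 20, "dz": 0, "jaw": 0}, {"ax": 0, "ay": 0, "az": 0, "dx": 3.8, "dy": 20, "dz": 0, "jaw": 0}, {"ax": 0, "ay": 0, "az": 0, "dx": 3.8, "dy": 20, "dz": 0, "jaw": 0}, {"ax": 0, "ay": 0, "az": 0, "dx": 3.8, "dy": 20, "dz": 0, "jaw": 0}, {"ax": 0, "ay": 0, "az": 0, "dx": 3.8, "dy": 20, "dz": 0, "jaw": 0}, {"ax": 0, "ay": 0, "az": 0, "dx": 3.4, "dy": 18, "dz": 0, "jaw": 0}, {"ax": 0, "ay": 0, "az": 0, "dx": 2.6, "dy": 14, "dz": 0, "jaw": 0}])

```text
clock: 12.4
tcp_pos: [0.4781, -0.2946, 0.3093]
ee_rot: [3.142, 0.0, -0.289]
contact_force: [0.6, -0.3, -8.0]
finger_gap: 0.0233
gripper_force: 59.3
```

Call:
apply_moves(targets=[{"ax": 0, "ay": 0, "az": 0, "dx": 1.9, "dy": 10, "dz": 0, "jaw": 0}, {"ax": 0, "ay": 0, "az": 0, "dx": 1.1, "dy": 6, "dz": 0, "jaw": 0}, {"ax": 0, "ay": 0, "az": 0, "dx": 0.6, "dy": 3, "dz": 0, "jaw": 0}, {"ax": 0, "ay": 0, "az": 0, "dx": 0, "dy": 0, "dz": 0, "jaw": 0}, {"ax": 0, "ay": 0, "az": 0, "dx": 0, "dy": 0, "dz": 0, "jaw": 0}, {"ax": 0, "ay": 0, "az": -0.5, "dx": 0, "dy": 0, "dz": 0, "jaw": 0}, {"ax": 0, "ay": 0, "az": -1, "dx": 0, "dy": 0, "dz": 0, "jaw": 0}, {"ax": 0, "ay": 0, "az": -1.5, "dx": 0, "dy": 0, "dz": 0, "jaw": 0}])

```text
clock: 13.07
tcp_pos: [0.4787, -0.3106, 0.3093]
ee_rot: [-3.142, -0.0, -0.231]
contact_force: [-0.8, -0.1, -7.4]
finger_gap: 0.0233
gripper_force: 59.4
```

Call:
apply_moves(targets=[{"ax": 0, "ay": 0, "az": -2, "dx": 0, "dy": 0, "dz": 0, "jaw": 0}, {"ax": 0, "ay": 0, "az": -2, "dx": 0, "dy": 0, "dz": 0, "jaw": 0}, {"ax": 0, "ay": 0, "az": -2, "dx": 0, "dy": 0, "dz": 0, "jaw": 0}, {"ax": 0, "ay": 0, "az": -2, "dx": 0, "dy": 0, "dz": 0, "jaw": 0}, {"ax": 0, "ay": 0, "az": -2, "dx": 0, "dy": 0, "dz": 0, "jaw": 0}, {"ax": 0, "ay": 0, "az": -2, "dx": 0, "dy": 0, "dz": 0, "jaw": 0}, {"ax": 0, "ay": 0, "az": -2, "dx": 0, "dy": 0, "dz": 0, "jaw": 0}, {"ax": 0, "ay": 0, "az": -2, "dx": 0, "dy": 0, "dz": 0, "jaw": 0}])

```text
clock: 13.73
tcp_pos: [0.4786, -0.3109, 0.3094]
ee_rot: [3.142, -0.0, 0.049]
contact_force: [0.6, 0.1, -8.1]
finger_gap: 0.023
gripper_force: 59.5
```

Call:
apply_moves(targets=[{"ax": 0, "ay": 0, "az": -2, "dx": 0, "dy": 0, "dz": 0, "jaw": 0}, {"ax": 0, "ay": 0, "az": -2, "dx": 0, "dy": 0, "dz": 0, "jaw": 0}, {"ax": 0, "ay": 0, "az": -2, "dx": 0, "dy": 0, "dz": 0, "jaw": 0}, {"ax": 0, "ay": 0, "az": -2, "dx": 0, "dy": 0, "dz": 0, "jaw": 0}, {"ax": 0, "ay": 0, "az": -2, "dx": 0, "dy": 0, "dz": 0, "jaw": 0}, {"ax": 0, "ay": 0, "az": -2, "dx": 0, "dy": 0, "dz": 0, "jaw": 0}, {"ax": 0, "ay": 0, "az": -2, "dx": 0, "dy": 0, "dz": 0, "jaw": 0}, {"ax": 0, "ay": 0, "az": -2, "dx": 0, "dy": 0, "dz": 0, "jaw": 0}])

```text
clock: 14.4
tcp_pos: [0.4786, -0.3109, 0.3094]
ee_rot: [3.141, -0.0, 0.329]
contact_force: [-0.2, -0.2, -7.6]
finger_gap: 0.023
gripper_force: 59.5
```

Call:
apply_moves(targets=[{"ax": 0, "ay": 0, "az": -2, "dx": 0, "dy": 0, "dz": 0, "jaw": 0}, {"ax": 0, "ay": 0, "az": -2, "dx": 0, "dy": 0, "dz": 0, "jaw": 0}, {"ax": 0, "ay": 0, "az": -1, "dx": 0, "dy": 0, "dz": 0, "jaw": 0}, {"ax": 0, "ay": 0, "az": -0.5, "dx": 0, "dy": 0, "dz": 0, "jaw": 0}, {"ax": 0, "ay": 0, "az": 0, "dx": 0, "dy": 0, "dz": 0, "jaw": 0}, {"ax": 0, "ay": 0, "az": 0, "dx": 0, "dy": 0, "dz": 0, "jaw": 0}])

```text
clock: 14.9
tcp_pos: [0.4785, -0.3111, 0.3093]
ee_rot: [3.142, 0.0, 0.42]
contact_force: [0.0, -0.1, -7.7]
finger_gap: 0.0234
gripper_force: 59.5
```

```bash
python3 -c "
from h import *
togo(.4765,-.352,.31,25.05)
from cell import bot,eyes;print(bot.sense()['torque'])
d={n:eyes.read_camera(n) for n in('top','scene')};pickle.dump(d,open('d2.pkl','wb'))
s=bot.sense();M=s['tcp_pos'];z0=M[2]-.1053
# lid top outline in scene by threshold, lit plate
r=d['scene'];g=cv2.GaussianBlur(cv2.cvtColor(r['img'],cv2.COLOR_RGB2GRAY),(0,0),.6)
L=[[75,-60,10],[75,60,10],[-75,60,10],[-75,-60,10]]
for c in L:
  p=proj(r,T([M[0],M[1],np.deg2rad(25.05)],c,z0))[0];print(c,p.round(1))
for lx,ly in((60,-45),(60,-75),(-60,-45),(-60,-75),(90,0),(-60,40),(-90,40),(65,45)):
  p=proj(r,T([M[0],M[1],np.deg2rad(25.05)],[lx,ly,10],z0))[0].round().astype(int);print(lx,ly,p,r['img'][p[1],p[0]])
"
```

```text
t 14.9 tcp [ 0.4785 -0.3111  0.3093] yaw 24.09 tilt [-0. -0.] az -0.96 now [-18.5  36.5  -0.7] after [-19.1  36.2  -0.7] q [-0.03  0.3   0.69  1.67 -0.2   1.24 -0.44] F [ 0.  -0.1 -7.7] gap 0.0234
[-0.04434011 -0.06372938  0.03396023]
[75, -60, 10] [157.3 264.8]
[75, 60, 10] [176.3 212.5]
[-75, 60, 10] [104.1 201.2]
[-75, -60, 10] [ 79.3 251.6]
60 -45 [152 256] [119 122 118]
60 -75 [147 271] [73 74 74]
-60 -45 [ 90 246] [186 185 180]
-60 -75 [ 84 260] [188 186 186]
90 0 [175 239] [122 120 120]
-60 40 [107 210] [67 69 69]
-90 40 [ 93 208] [167 165 163]
65 45 [169 218] [96 99 96]
```

```bash
cat >> h.py <<'E'
def profiles(r,corners,pose,z0,half=6):
    "mean grey profile across each edge of a polygon, inside (-) to outside (+), 1 px steps"
    g=cv2.cvtColor(r['img'],cv2.COLOR_RGB2GRAY).astype(np.float32)
    q=proj(r,T(pose,corners,z0));cen=q.mean(0)
    for i in range(len(q)):
        a,b=q[i],q[(i+1)%len(q)];n=np.array([b[1]-a[1],a[0]-b[0]]);n/=np.linalg.norm(n)
        if n@((a+b)/2-cen)<0:n=-n
        f=np.linspace(.08,.92,50)[:,None,None];o=np.arange(-half,half+1)[None,:,None]
        p=(a+f*(b-a)+o*n).astype(np.float32);v=cv2.remap(g,p[...,0],p[...,1],1)
        print(corners[i],'->',corners[(i+1)%len(q)],np.median(v,0).astype(int).tolist())
E
python3 -c "
from h import *
from cell import bot
d=pickle.load(open('d2.pkl','rb'));M=bot.sense()['tcp_pos'];print(bot.sense()['torque'])
L=[[75,-60,10],[75,60,10],[-75,60,10],[-75,-60,10]]
profiles(d['scene'],L,[M[0],M[1],np.deg2rad(24.1)],M[2]-.1053)
print(proj(d['scene'],T([M[0],M[1],np.deg2rad(24.1)],[[0,-38,10],[0,-38,54],[0,38,54],[0,38,10],[19,-12,-0]],M[2]-.1053)).round(1).tolist())
g=cv2.cvtColor(d['scene']['img'],cv2.COLOR_RGB2GRAY)
np.set_printoptions(linewidth=250);print(g[205:262:2,75:182:3])
"
```

```text
[-0.01596893 -0.06617299 -0.0360753 ]
[75, -60, 10] -> [75, 60, 10] [121, 121, 122, 118, 104, 94, 106, 117, 118, 114, 114, 114, 111]
[75, 60, 10] -> [-75, 60, 10] [99, 99, 98, 98, 98, 99, 101, 107, 115, 119, 119, 119, 119]
[-75, 60, 10] -> [-75, -60, 10] [184, 184, 183, 184, 184, 185, 184, 184, 183, 184, 184, 184, 184]
[-75, -60, 10] -> [75, -60, 10] [125, 124, 123, 124, 122, 118, 107, 95, 95, 118, 143, 154, 146]
[[122.0, 248.0], [116.8, 234.8], [132.1, 201.9], [136.5, 215.6], [137.6, 241.2]]
[[181 181 181 ... 118 119 122]
 [178 181 180 ... 120 121 119]
 [184 179 181 ... 123 117 118]
 ...
 [187 186 189 ...  92  97  96]
 [183 187 187 ...  98  95  95]
 [184 187 187 ...  98 100  93]]
```

Call:
apply_moves(targets=[{"ax": 0, "ay": 0, "az": -0.5, "dx": 0, "dy": 0, "dz": 0, "jaw": 0}, {"ax": 0, "ay": 0, "az": -0.5, "dx": -1, "dy": 2, "dz": 0, "jaw": 0}, {"ax": 0, "ay": 0, "az": 0, "dx": -3, "dy": 5.6, "dz": 0, "jaw": 0}, {"ax": 0, "ay": 0, "az": 0, "dx": -5, "dy": 10, "dz": 0, "jaw": 0}, {"ax": 0, "ay": 0, "az": 0, "dx": -5, "dy": 10, "dz": 0, "jaw": 0}, {"ax": 0, "ay": 0, "az": 0, "dx": -3, "dy": 6, "dz": 3, "jaw": 0}, {"ax": 0, "ay": 0, "az": 0, "dx": -1, "dy": 2, "dz": 7, "jaw": 0}, {"ax": 0, "ay": 0, "az": 0, "dx": 0, "dy": 0, "dz": 10, "jaw": 0}])

```text
clock: 15.67
tcp_pos: [0.477, -0.3523, 0.2888]
ee_rot: [3.141, 0.0, 0.437]
contact_force: [0.4, -0.4, -7.3]
finger_gap: 0.0236
gripper_force: 59.5
```

Call:
apply_moves(targets=[{"ax": 0, "ay": 0, "az": 0, "dx": 0, "dy": 0, "dz": 13, "jaw": 0}, {"ax": 0, "ay": 0, "az": 0, "dx": 0, "dy": 0, "dz": 15, "jaw": 0}, {"ax": 0, "ay": 0, "az": 0, "dx": 0, "dy": 0, "dz": 15, "jaw": 0}, {"ax": 0, "ay": 0, "az": 0, "dx": 0, "dy": 0, "dz": 15, "jaw": 0}, {"ax": 0, "ay": 0, "az": 0, "dx": 0, "dy": 0, "dz": 15, "jaw": 0}, {"ax": 0, "ay": 0, "az": 0, "dx": 0, "dy": 0, "dz": 15, "jaw": 0}, {"ax": 0, "ay": 0, "az": 0, "dx": 0, "dy": 0, "dz": 15, "jaw": 0}, {"ax": 0, "ay": 0, "az": 0, "dx": 0, "dy": 0, "dz": 13, "jaw": 0}])

```text
clock: 16.33
tcp_pos: [0.4769, -0.3503, 0.1713]
ee_rot: [-3.14, 0.001, 0.439]
contact_force: [0.0, 0.5, -7.4]
finger_gap: 0.0231
gripper_force: 59.4
```

Call:
apply_moves(targets=[{"ax": 0, "ay": 0, "az": 0, "dx": 0, "dy": 0, "dz": 10, "jaw": 0}, {"ax": 0, "ay": 0, "az": 0, "dx": 0, "dy": 0, "dz": 7, "jaw": 0}, {"ax": 0, "ay": 0, "az": 0, "dx": 0, "dy": 0, "dz": 5, "jaw": 0}, {"ax": 0, "ay": 0, "az": 0, "dx": 0, "dy": 0, "dz": 2, "jaw": 0}, {"ax": 0, "ay": 0, "az": 0, "dx": 0, "dy": 0, "dz": 0, "jaw": 0}, {"ax": 0, "ay": 0, "az": 0, "dx": 0, "dy": 0, "dz": 0, "jaw": 0}])

```text
clock: 16.83
tcp_pos: [0.4775, -0.3513, 0.1498]
ee_rot: [3.141, -0.0, 0.438]
contact_force: [0.3, 0.3, -6.7]
finger_gap: 0.0233
gripper_force: 59.4
```

```bash
python3 -c "
from h import *
togo(.4772,-.351,.1173,25.05)
from cell import bot,eyes;print(bot.sense()['torque'])
d={n:eyes.read_camera(n) for n in('top','scene')};pickle.dump(d,open('d3.pkl','wb'))
M=bot.sense()['tcp_pos']
L=[[75,-60,10],[75,60,10],[-75,60,10],[-75,-60,10]]
for n in d: print(n);profiles(d[n],L,[M[0],M[1],np.deg2rad(25.05)],M[2]-.1053,8)
"
```

```text
t 16.83 tcp [ 0.4775 -0.3513  0.1498] yaw 25.11 tilt [ 0.0006 -0.0005] az 0.06 now [-0.1 -0.4 32.5] after [-0.1 -0.4 32.5] q [ 0.11  0.52  0.62  1.79 -0.36  0.95 -0.25] F [ 0.3  0.3 -6.7] gap 0.0233
[-0.01335394 -0.08427064 -0.00234913]
top
[75, -60, 10] -> [75, 60, 10] [132, 132, 132, 132, 133, 132, 122, 91, 85, 95, 104, 82, 60, 56, 63, 85, 105]
[75, 60, 10] -> [-75, 60, 10] [106, 107, 108, 108, 115, 132, 136, 138, 126, 92, 87, 100, 128, 119, 90, 74, 78]
[-75, 60, 10] -> [-75, -60, 10] [177, 191, 194, 195, 196, 196, 196, 196, 195, 175, 123, 94, 87, 74, 50, 40, 38]
[-75, -60, 10] -> [75, -60, 10] [50, 48, 43, 41, 41, 41, 40, 41, 43, 40, 37, 33, 61, 63, 52, 48, 61]
scene
[75, -60, 10] -> [75, 60, 10] [119, 120, 120, 120, 121, 118, 103, 85, 77, 78, 76, 76, 78, 83, 90, 83, 62]
[75, 60, 10] -> [-75, 60, 10] [96, 94, 95, 95, 97, 96, 97, 96, 88, 85, 88, 93, 95, 95, 96, 117, 121]
[-75, 60, 10] -> [-75, -60, 10] [188, 189, 189, 189, 189, 189, 188, 189, 188, 173, 142, 139, 171, 185, 186, 185, 185]
[-75, -60, 10] -> [75, -60, 10] [123, 123, 122, 126, 126, 127, 128, 122, 106, 90, 87, 93, 97, 98, 98, 101, 111]
```

The lid sits about 3.6 mm back in the groove, so I'll shift +2.3 mm in x and lower gently.

Call:
apply_moves(targets=[{"ax": 0, "ay": 0, "az": 0, "dx": 0.8, "dy": 0, "dz": 0, "jaw": 0}, {"ax": 0, "ay": 0, "az": 0, "dx": 1, "dy": 0, "dz": 1, "jaw": 0}, {"ax": 0, "ay": 0, "az": 0, "dx": 0.5, "dy": 0, "dz": 3, "jaw": 0}, {"ax": 0, "ay": 0, "az": 0, "dx": 0, "dy": 0, "dz": 4, "jaw": 0}, {"ax": 0, "ay": 0, "az": 0, "dx": 0, "dy": 0, "dz": 4, "jaw": 0}, {"ax": 0, "ay": 0, "az": 0, "dx": 0, "dy": 0, "dz": 3, "jaw": 0}, {"ax": 0, "ay": 0, "az": 0, "dx": 0, "dy": 0, "dz": 3, "jaw": 0}, {"ax": 0, "ay": 0, "az": 0, "dx": 0, "dy": 0, "dz": 2, "jaw": 0}])

```text
clock: 17.6
tcp_pos: [0.4792, -0.35, 0.1288]
ee_rot: [-3.141, 0.0, 0.438]
contact_force: [-0.5, 0.8, -7.7]
finger_gap: 0.0227
gripper_force: 59.5
```

Call:
apply_moves(targets=[{"ax": 0, "ay": 0, "az": 0, "dx": 0, "dy": 0, "dz": 1.5, "jaw": 0}, {"ax": 0, "ay": 0, "az": 0, "dx": 0, "dy": 0, "dz": 1.5, "jaw": 0}, {"ax": 0, "ay": 0, "az": 0, "dx": 0, "dy": 0, "dz": 1.5, "jaw": 0}, {"ax": 0, "ay": 0, "az": 0, "dx": 0, "dy": 0, "dz": 1.5, "jaw": 0}, {"ax": 0, "ay": 0, "az": 0, "dx": 0, "dy": 0, "dz": 1.5, "jaw": 0}, {"ax": 0, "ay": 0, "az": 0, "dx": 0, "dy": 0, "dz": 1.5, "jaw": 0}, {"ax": 0, "ay": 0, "az": 0, "dx": 0, "dy": 0, "dz": 1, "jaw": 0}, {"ax": 0, "ay": 0, "az": 0, "dx": 0, "dy": 0, "dz": 1, "jaw": 0}])

```text
clock: 18.27
tcp_pos: [0.4793, -0.3501, 0.1182]
ee_rot: [3.142, 0.0, 0.438]
contact_force: [-0.4, 0.0, -7.8]
finger_gap: 0.0229
gripper_force: 59.5
```

Call:
apply_moves(targets=[{"ax": 0, "ay": 0, "az": 0, "dx": 0, "dy": 0, "dz": 1, "jaw": 0}, {"ax": 0, "ay": 0, "az": 0, "dx": 0, "dy": 0, "dz": 1, "jaw": 0}, {"ax": 0, "ay": 0, "az": 0, "dx": 0, "dy": 0, "dz": 1, "jaw": 0}, {"ax": 0, "ay": 0, "az": 0, "dx": 0, "dy": 0, "dz": 1, "jaw": 0}, {"ax": 0, "ay": 0, "az": 0, "dx": 0, "dy": 0, "dz": 0, "jaw": 0}])

```text
clock: 18.68
tcp_pos: [0.4794, -0.3502, 0.1143]
ee_rot: [3.141, -0.0, 0.438]
contact_force: [0.1, 0.6, -2.6]
finger_gap: 0.0233
gripper_force: 60.0
```

Load is off at the expected height. I'll lower clear of the crossbar and check the lid numerically before backing out.

Call:
apply_moves(targets=[{"ax": 0, "ay": 0, "az": 0, "dx": 0, "dy": 0, "dz": 2, "jaw": 0}, {"ax": 0, "ay": 0, "az": 0, "dx": 0, "dy": 0, "dz": 4, "jaw": 0}, {"ax": 0, "ay": 0, "az": 0, "dx": 0, "dy": 0, "dz": 4, "jaw": 0}, {"ax": 0, "ay": 0, "az": 0, "dx": 0, "dy": 0, "dz": 2, "jaw": 0}, {"ax": 0, "ay": 0, "az": 0, "dx": 0, "dy": 0, "dz": 0, "jaw": 0}])

```text
clock: 19.1
tcp_pos: [0.4791, -0.3499, 0.1016]
ee_rot: [-3.141, 0.001, 0.438]
contact_force: [0.4, 0.4, -2.5]
finger_gap: 0.0227
gripper_force: 60.1
```

```bash
python3 -c "
from h import *
togo(.4772,-.351,.1015,25.05)
from cell import bot,eyes
d={n:eyes.read_camera(n) for n in('top','scene')};pickle.dump(d,open('d4.pkl','wb'))
L=[[75,-60,10],[75,60,10],[-75,60,10],[-75,-60,10]]
for n,p in(('top',(.4769,-.3524)),('scene',(.4752,-.3512))): print(n);profiles(d[n],L,[*p,np.deg2rad(25.05)],.012,8)
"
```

```text
t 19.1 tcp [ 0.4791 -0.3499  0.1016] yaw 25.11 tilt [-0.0009  0.0003] az 0.06 now [-2.2  0.2  0.1] after [-2.2  0.2  0.1] q [ 0.14  0.58  0.58  1.81 -0.41  0.87 -0.21] F [ 0.4  0.4 -2.5] gap 0.0227
top
[75, -60, 10] -> [75, 60, 10] [135, 134, 135, 135, 136, 136, 136, 132, 108, 105, 108, 85, 61, 57, 63, 84, 105]
[75, 60, 10] -> [-75, 60, 10] [110, 109, 118, 153, 162, 181, 196, 191, 168, 125, 130, 117, 92, 81, 73, 59, 69]
[-75, 60, 10] -> [-75, -60, 10] [193, 198, 196, 189, 134, 63, 38, 38, 37, 39, 38, 38, 37, 38, 43, 46, 48]
[-75, -60, 10] -> [75, -60, 10] [39, 39, 35, 33, 32, 33, 37, 61, 61, 47, 39, 38, 39, 40, 40, 40, 39]
scene
[75, -60, 10] -> [75, 60, 10] [119, 119, 120, 120, 120, 121, 121, 117, 103, 89, 91, 94, 78, 56, 48, 48, 46]
[75, 60, 10] -> [-75, 60, 10] [48, 47, 46, 43, 41, 40, 41, 46, 60, 83, 94, 86, 63, 43, 43, 59, 81]
[-75, 60, 10] -> [-75, -60, 10] [189, 188, 188, 188, 189, 189, 187, 170, 136, 127, 136, 131, 113, 92, 82, 87, 120]
[-75, -60, 10] -> [75, -60, 10] [129, 136, 145, 146, 141, 139, 138, 132, 120, 117, 122, 117, 99, 80, 67, 65, 65]
```

The edges agree to about 0 px in both views, so the lid is home. I'll unhook backwards and raise.

Call:
apply_moves(targets=[{"ax": 0, "ay": 0, "az": 0, "dx": -3, "dy": 0, "dz": 0, "jaw": 0}, {"ax": 0, "ay": 0, "az": 0, "dx": -8, "dy": 0, "dz": 0, "jaw": 0}, {"ax": 0, "ay": 0, "az": 0, "dx": -10, "dy": 0, "dz": 0, "jaw": 0}, {"ax": 0, "ay": 0, "az": 0, "dx": -10, "dy": 0, "dz": 0, "jaw": 0}, {"ax": 0, "ay": 0, "az": 0, "dx": -9, "dy": 0, "dz": 0, "jaw": 0}, {"ax": 0, "ay": 0, "az": 0, "dx": -5, "dy": 0, "dz": 0, "jaw": 0}, {"ax": 0, "ay": 0, "az": 0, "dx": 0, "dy": 0, "dz": 0, "jaw": 0}, {"ax": 0, "ay": 0, "az": 0, "dx": 0, "dy": 0, "dz": 0, "jaw": 0}])

```text
clock: 19.87
tcp_pos: [0.4385, -0.3693, 0.1024]
ee_rot: [3.141, -0.0, 0.438]
contact_force: [0.9, 0.5, -1.2]
finger_gap: 0.0231
gripper_force: 60.1
```

```bash
python3 -c "
from h import *
togo(.4772,-.351,.1015,25.05)"
```

```text
t 19.87 tcp [ 0.4385 -0.3693  0.1024] yaw 25.08 tilt [ 0.0003 -0.    ] az 0.03 now [42.8 -0.2  0.9] after [42.8 -0.2  0.9] q [ 0.19  0.55  0.59  1.87 -0.4   0.85 -0.15] F [ 0.9  0.5 -1.2] gap 0.0231
```

Call:
apply_moves(targets=[{"ax": 0, "ay": 0, "az": 0, "dx": 0, "dy": 0, "dz": -4, "jaw": 0}, {"ax": 0, "ay": 0, "az": 0, "dx": 0, "dy": 0, "dz": -12, "jaw": 0}, {"ax": 0, "ay": 0, "az": 0, "dx": 0, "dy": 0, "dz": -22, "jaw": 0}, {"ax": 0, "ay": 0, "az": 0, "dx": 0, "dy": 0, "dz": -28, "jaw": 0}, {"ax": 0, "ay": 0, "az": 0, "dx": 0, "dy": 0, "dz": -28, "jaw": 0}, {"ax": 0, "ay": 0, "az": 0, "dx": 0, "dy": 0, "dz": -24, "jaw": 0}, {"ax": 0, "ay": 0, "az": 0, "dx": 0, "dy": 0, "dz": -14, "jaw": 0}, {"ax": 0, "ay": 0, "az": 0, "dx": 0, "dy": 0, "dz": -6, "jaw": 0}])

```text
clock: 20.53
tcp_pos: [0.4394, -0.3696, 0.2435]
ee_rot: [3.139, -0.002, 0.439]
contact_force: [0.0, -1.0, -2.6]
finger_gap: 0.0232
gripper_force: 60.3
```

Call:
apply_moves(targets=[{"ax": 0, "ay": 0, "az": 0, "dx": 5, "dy": -9, "dz": 0, "jaw": 0}, {"ax": 0, "ay": 0, "az": 0, "dx": 10, "dy": -18, "dz": 0, "jaw": 0}, {"ax": 0, "ay": 0, "az": 0, "dx": 15, "dy": -27, "dz": 0, "jaw": 0}, {"ax": 0, "ay": 0, "az": 0, "dx": 15, "dy": -27, "dz": 0, "jaw": 0}, {"ax": 0, "ay": 0, "az": 0, "dx": 15, "dy": -27, "dz": 0, "jaw": 0}, {"ax": 0, "ay": 0, "az": 0, "dx": 15, "dy": -27, "dz": 0, "jaw": 0}, {"ax": 0, "ay": 0, "az": 0, "dx": 15, "dy": -27, "dz": 0, "jaw": 0}, {"ax": 0, "ay": 0, "az": 0, "dx": 15, "dy": -27, "dz": 0, "jaw": 0}])

```text
clock: 21.2
tcp_pos: [0.4527, -0.1511, 0.2395]
ee_rot: [-3.141, 0.001, 0.439]
contact_force: [1.1, -0.8, -2.2]
finger_gap: 0.0235
gripper_force: 60.1
```

Call:
apply_moves(targets=[{"ax": 0, "ay": 0, "az": 0, "dx": 15, "dy": -27, "dz": 0, "jaw": 0}, {"ax": 0, "ay": 0, "az": 0, "dx": 15, "dy": -27, "dz": 0, "jaw": 0}, {"ax": 0, "ay": 0, "az": 0, "dx": 15, "dy": -27, "dz": 0, "jaw": 0}, {"ax": 0, "ay": 0, "az": 0, "dx": 15, "dy": -27, "dz": 0, "jaw": 0}, {"ax": 0, "ay": 0, "az": 0, "dx": 15, "dy": -27, "dz": 0, "jaw": 0}, {"ax": 0, "ay": 0, "az": 0, "dx": 13, "dy": -22, "dz": 0, "jaw": 0}, {"ax": 0, "ay": 0, "az": 2, "dx": 6, "dy": -7, "dz": 0, "jaw": 0}, {"ax": 0, "ay": 0, "az": 5, "dx": 0, "dy": 0, "dz": 0, "jaw": 0}])

```text
clock: 21.87
tcp_pos: [0.4683, 0.0382, 0.2394]
ee_rot: [-3.141, 0.001, 0.32]
contact_force: [-0.3, -0.4, -2.4]
finger_gap: 0.0235
gripper_force: 60.2
```

Call:
apply_moves(targets=[{"ax": 0, "ay": 0, "az": 6, "dx": 0, "dy": 0, "dz": 0, "jaw": 0}, {"ax": 0, "ay": 0, "az": 6, "dx": 0, "dy": 0, "dz": 0, "jaw": 0}, {"ax": 0, "ay": 0, "az": 6, "dx": 0, "dy": 0, "dz": 0, "jaw": 0}, {"ax": 0, "ay": 0, "az": 5, "dx": 0, "dy": 0, "dz": 0, "jaw": 0}, {"ax": 0, "ay": 0, "az": 3, "dx": 0, "dy": 0, "dz": 0, "jaw": 0}, {"ax": 0, "ay": 0, "az": 0.5, "dx": 0, "dy": 0, "dz": 0, "jaw": 0}, {"ax": 0, "ay": 0, "az": 0, "dx": 0, "dy": 0, "dz": 0, "jaw": 0}, {"ax": 0, "ay": 0, "az": 0, "dx": 0, "dy": 0, "dz": 0, "jaw": 0}])

```text
clock: 22.53
tcp_pos: [0.4686, 0.0352, 0.2399]
ee_rot: [3.141, 0.001, -0.144]
contact_force: [-0.1, 0.1, -2.2]
finger_gap: 0.0231
gripper_force: 60.2
```

```bash
python3 -c "
from h import *
togo(.4688,.0350,.0755,-8.5)"
```

```text
t 22.53 tcp [0.4686 0.0352 0.2399] yaw -8.25 tilt [-0.0007 -0.0003] az 0.25 now [3.000e-01 1.000e-01 1.644e+02] after [  0.2   0.2 164.4] q [-0.62  0.14  0.53  1.99 -0.08  1.04 -1.77] F [-0.1  0.1 -2.2] gap 0.0231
```

Call:
apply_moves(targets=[{"ax": 0, "ay": 0, "az": 0.2, "dx": 0, "dy": 0, "dz": 8, "jaw": 0}, {"ax": 0, "ay": 0, "az": 0, "dx": 0, "dy": 0, "dz": 18, "jaw": 0}, {"ax": 0, "ay": 0, "az": 0, "dx": 0, "dy": 0, "dz": 28, "jaw": 0}, {"ax": 0, "ay": 0, "az": 0, "dx": 0, "dy": 0, "dz": 30, "jaw": 0}, {"ax": 0, "ay": 0, "az": 0, "dx": 0, "dy": 0, "dz": 25, "jaw": 0}, {"ax": 0, "ay": 0, "az": 0, "dx": 0, "dy": 0, "dz": 18, "jaw": 0}, {"ax": 0, "ay": 0, "az": 0, "dx": 0, "dy": 0, "dz": 12, "jaw": 0}, {"ax": 0, "ay": 0, "az": 0, "dx": 0, "dy": 0, "dz": 7, "jaw": 0}])

```text
clock: 23.2
tcp_pos: [0.468, 0.0346, 0.0923]
ee_rot: [3.14, 0.002, -0.149]
contact_force: [-0.4, 0.0, -2.4]
finger_gap: 0.0232
gripper_force: 60.1
```

Call:
apply_moves(targets=[{"ax": 0, "ay": 0, "az": 0, "dx": 0, "dy": 0, "dz": 5, "jaw": 0}, {"ax": 0, "ay": 0, "az": 0, "dx": 0, "dy": 0, "dz": 4, "jaw": 0}, {"ax": 0, "ay": 0, "az": 0, "dx": 0, "dy": 0, "dz": 3, "jaw": 0}, {"ax": 0, "ay": 0, "az": 0, "dx": 0, "dy": 0, "dz": 2, "jaw": 0}, {"ax": 0, "ay": 0, "az": 0, "dx": 0, "dy": 0, "dz": 2, "jaw": 0}, {"ax": 0, "ay": 0, "az": 0, "dx": 0, "dy": 0, "dz": 1, "jaw": 0}, {"ax": 0, "ay": 0, "az": 0, "dx": 0, "dy": 0, "dz": 0, "jaw": 0}, {"ax": 0, "ay": 0, "az": 0, "dx": 0, "dy": 0, "dz": 0, "jaw": 0}])

```text
clock: 23.87
tcp_pos: [0.4691, 0.0349, 0.0775]
ee_rot: [-3.142, -0.0, -0.15]
contact_force: [0.6, -0.7, -2.0]
finger_gap: 0.0234
gripper_force: 60.1
```

Call:
apply_moves(targets=[{"ax": 0, "ay": 0, "az": 0, "dx": 0, "dy": 0, "dz": 1, "jaw": 0}, {"ax": 0, "ay": 0, "az": 0, "dx": 0, "dy": 0, "dz": 1, "jaw": 0}, {"ax": 0, "ay": 0, "az": 0, "dx": 0, "dy": 0, "dz": 0.5, "jaw": 0}, {"ax": 0, "ay": 0, "az": 0, "dx": 0, "dy": 0, "dz": 0, "jaw": 0}])

```text
clock: 24.2
tcp_pos: [0.4694, 0.035, 0.0753]
ee_rot: [-3.141, -0.001, -0.15]
contact_force: [-2.4, 0.4, 12.2]
finger_gap: 0.0228
gripper_force: 62.0
```

The lifter is on the pocket floor. I'll ease off, open and retreat.

Call:
apply_moves(targets=[{"ax": 0, "ay": 0, "az": 0, "dx": 0, "dy": 0, "dz": -0.5, "jaw": 0}, {"ax": 0, "ay": 0, "az": 0, "dx": 0, "dy": 0, "dz": 0, "jaw": 0.35}, {"ax": 0, "ay": 0, "az": 0, "dx": 0, "dy": 0, "dz": 0, "jaw": 0.5}, {"ax": 0, "ay": 0, "az": 0, "dx": 0, "dy": 0, "dz": 0, "jaw": 0.6}, {"ax": 0, "ay": 0, "az": 0, "dx": 0, "dy": 0, "dz": 0, "jaw": 0.6}, {"ax": 0, "ay": 0, "az": 0, "dx": 0, "dy": 0, "dz": 0, "jaw": 0.6}])

```text
clock: 24.7
tcp_pos: [0.469, 0.0349, 0.0753]
ee_rot: [3.141, 0.0, -0.15]
contact_force: [0.6, -0.8, -0.1]
finger_gap: 0.0512
gripper_force: 0.0
```

Call:
apply_moves(targets=[{"ax": 0, "ay": 0, "az": 0, "dx": 0, "dy": 0, "dz": -5, "jaw": 0.6}, {"ax": 0, "ay": 0, "az": 0, "dx": 0, "dy": 0, "dz": -15, "jaw": 0.6}, {"ax": 0, "ay": 0, "az": 0, "dx": 0, "dy": 0, "dz": -25, "jaw": 0.6}, {"ax": 0, "ay": 0, "az": 0, "dx": 0, "dy": 0, "dz": -35, "jaw": 0.6}, {"ax": 0, "ay": 0, "az": 0, "dx": 0, "dy": 0, "dz": -35, "jaw": 0.6}, {"ax": 0, "ay": 0, "az": 0, "dx": 0, "dy": 0, "dz": -35, "jaw": 0.6}, {"ax": 0, "ay": 0, "az": 0, "dx": 0, "dy": 0, "dz": -25, "jaw": 0.6}, {"ax": 0, "ay": 0, "az": 0, "dx": 0, "dy": 0, "dz": -10, "jaw": 0.6}])

```text
clock: 25.37
tcp_pos: [0.47, 0.0348, 0.2641]
ee_rot: [-3.139, -0.004, -0.15]
contact_force: [0.1, -0.2, 0.2]
finger_gap: 0.0516
gripper_force: 0.0
```

Call:
apply_moves(targets=[{"ax": 0, "ay": 0, "az": 0, "dx": 0, "dy": -10, "dz": 0, "jaw": 0.6}, {"ax": 0, "ay": 0, "az": 0, "dx": 0, "dy": -25, "dz": 0, "jaw": 0.6}, {"ax": 0, "ay": 0, "az": 0, "dx": 0, "dy": -35, "dz": 0, "jaw": 0.6}, {"ax": 0, "ay": 0, "az": 0, "dx": 0, "dy": -35, "dz": 0, "jaw": 0.6}, {"ax": 0, "ay": 0, "az": 0, "dx": 0, "dy": -35, "dz": 0, "jaw": 0.6}, {"ax": 0, "ay": 0, "az": 0, "dx": 0, "dy": -35, "dz": 0, "jaw": 0.6}, {"ax": 0, "ay": 0, "az": 0, "dx": 0, "dy": -25, "dz": 0, "jaw": 0.6}, {"ax": 0, "ay": 0, "az": 0, "dx": 0, "dy": -10, "dz": 0, "jaw": 0.6}])

```text
clock: 26.03
tcp_pos: [0.4993, 0.2469, 0.2584]
ee_rot: [3.141, 0.002, -0.146]
contact_force: [-0.6, 0.7, -0.1]
finger_gap: 0.0512
gripper_force: 0.0
```

```bash
python3 -c "
from h import *
from cell import bot,eyes
d0=pickle.load(open('d0.pkl','rb'))
d={n:eyes.read_camera(n) for n in('top','scene')};pickle.dump(d,open('d5.pkl','wb'))
L=[[75,-60,10],[75,60,10],[-75,60,10],[-75,-60,10]]
for n,p in(('top',(.4769,-.3524)),('scene',(.4752,-.3512))): print(n);profiles(d[n],L,[*p,np.deg2rad(25.05)],.012,6)
H=[[50,-12,96],[50,12,96],[-32,12,96],[-32,-12,96]]
for n in d:
  for dd in(d0,d):print(n,'lifter');profiles(dd[n],H,[.4549,.0367,-.154],.008,6)
for n in d:
  a=cv2.GaussianBlur(d[n]['img'],(0,0),1).astype(int);b=cv2.GaussianBlur(d0[n]['img'],(0,0),1).astype(int)
  m=(abs(a-b).max(2)>45).astype(np.uint8);k,_,st,c=cv2.connectedComponentsWithStats(m)
  print(n,[(s[:5].tolist()) for s in st[1:] if s[4]>25])
"
```

```text
top
[75, -60, 10] -> [75, 60, 10] [195, 195, 195, 195, 194, 189, 152, 147, 154, 126, 95, 89, 90]
[75, 60, 10] -> [-75, 60, 10] [198, 199, 198, 198, 199, 199, 186, 140, 135, 123, 100, 93, 90]
[-75, 60, 10] -> [-75, -60, 10] [198, 198, 198, 199, 199, 195, 160, 126, 134, 128, 104, 93, 92]
[-75, -60, 10] -> [75, -60, 10] [193, 193, 192, 192, 190, 166, 123, 142, 148, 124, 94, 89, 103]
scene
[75, -60, 10] -> [75, 60, 10] [177, 177, 177, 178, 178, 171, 140, 109, 118, 129, 112, 86, 78]
[75, 60, 10] -> [-75, 60, 10] [174, 173, 173, 173, 173, 170, 161, 149, 140, 126, 100, 79, 82]
[-75, 60, 10] -> [-75, -60, 10] [175, 175, 175, 176, 174, 160, 129, 118, 125, 123, 106, 85, 74]
[-75, -60, 10] -> [75, -60, 10] [178, 178, 178, 178, 175, 157, 129, 114, 123, 126, 113, 95, 81]
top lifter
[50, -12, 96] -> [50, 12, 96] [74, 74, 74, 74, 75, 78, 89, 106, 110, 111, 127, 157, 161]
[50, 12, 96] -> [-32, 12, 96] [77, 75, 74, 75, 74, 73, 68, 74, 85, 119, 145, 149, 149]
[-32, 12, 96] -> [-32, -12, 96] [75, 76, 75, 76, 75, 75, 70, 62, 83, 100, 132, 158, 164]
[-32, -12, 96] -> [50, -12, 96] [75, 74, 75, 77, 75, 71
[... 1213 characters left out ...]
, 45], [98, 187, 7, 12, 35], [350, 202, 58, 62, 1690], [192, 249, 17, 32, 170], [123, 262, 105, 108, 4270], [290, 364, 9, 11, 39], [222, 367, 9, 12, 71]]
scene [[33, 0, 11, 26, 110], [52, 0, 41, 18, 172], [105, 0, 5, 10, 30], [46, 3, 25, 16, 78], [277, 9, 43, 66, 1535], [77, 27, 35, 31, 137], [45, 30, 23, 25, 95], [79, 33, 26, 36, 148], [56, 35, 17, 39, 133], [113, 37, 10, 40, 155], [41, 54, 11, 23, 79], [271, 66, 54, 29, 983], [54, 85, 6, 9, 31], [287, 96, 58, 45, 1098], [152, 101, 118, 31, 1641], [221, 121, 28, 6, 107], [211, 131, 16, 8, 83], [131, 141, 98, 26, 1299], [239, 146, 69, 29, 1180], [321, 162, 18, 23, 284], [123, 269, 18, 41, 121], [146, 271, 26, 6, 53], [136, 293, 30, 29, 384]]
```

The lid's edges sit within 0.5 px of the pocket on all sides in both views, and the lifter is back at its original pose. The other image changes lie where the arm and its shadow moved.

```bash
python3 -c "
from cell import workorder
print(workorder.finish_job())"
```

```text
the job is handed in; nothing more can be done
None
```

The job is handed in at about 26 s on the robot's clock: by force readings and camera checks the lid lies flat and square in the rest pocket and the lifter is back upright in its stand, but the hand-in gave no verdict.

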